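# Sort flasks and markers into the colour-coded bench trays

## Robot

A 7-joint arm with a two-finger parallel gripper is mounted at the origin on a cart in front of the work surface, level with it; the furniture and walls round the work are solid. World frame = base frame: x ahead of the robot, y to its left, z up, the work surface at z = 0. Lengths are in m, angles in rad, forces in N, time in s.
With the tool pointing down it reaches from about 0.4 to 0.875 m from the base axis. Payload 19.3 kg.
Tool frame: the origin (TCP) lies on the centre line of the jaws, within the pads' length; the fingertips stand 11 mm ahead of it and the grasp point (between the pads) lies 8 mm behind it; y points along the fingers, x is the direction in which the jaws open and shut, and the axes are right-handed (so a half turn about y gives the same grasp; the last joint's range is limited). The gripper opens to 85 mm and grips with 20 to 120 N. Pads are 22 mm wide; open, the fingers measure 114 mm over their backs; the gripper's body (76 mm by 85 mm) begins 54 mm behind the grasp point. The pads swing forward as they close: fully open they stand 13 mm farther back than shut.
Start: joints at [-0.07, 0.521, -0.036, 1.599, 0.021, 1.021, -0.113], TCP at [0.625, -0, 0.205] pointing down, gripper open.
Joint ranges: [-2.91, 2.91], [-0.3, 2.13], [-1.5, 1.42], [0.17, 2.43], [-1.26, 4.41], [0.16, 1.93], [-2.52, 2.52]. Speed limits (rad/s): [1.89, 1.89, 2.39, 2.39, 3.01, 3.01, 3.01].

## Interface

Orientations are given as [roll, pitch, yaw] about the fixed x, y, z axes, in that order (R = Rz(yaw) Ry(pitch) Rx(roll)).
In Python, from workcell import monitor, cams, bot gives the robot as it stands.
- The arm moves only by the tool send_rows, never from a script. Its argument "series" is text: rows parted by semicolons, each of 7 numbers parted by spaces: the turn, a rotation vector about the tool's x, y, z in rad, then the shift along the tool's x, y, z in mm, then the opening, from 0 (shut) to 1 (fully open). In form: ax ay az tx ty tz claw; .... A call has 1 to 20 rows; each row is the pose to reach, as a shift and turn from the pose commanded when the call began, along the tool's axes at that moment; what a row does not reach only later rows make up. A row lasts 1/12 s, in which the tool goes at most 41.7 mm and 7.16 degrees, less where a joint would pass 70% of its speed; a pose out of reach is approached as far as the arm can. A call with a gripper value outside its range is refused whole. The fingers move at their own pace and stop on an object; "force" is the grip in N (left out, the last holds). Time passes only in rows, so rows that repeat a pose let the fingers close. It gives the time, the measured TCP pose, the force and the opening at its end, in the units of the state.
- monitor.observe(): the state, without advancing time (a new reading comes with each control period).
- cams.grab_frame(name): name is "scene" or "side" or "wrist"; returns the picture (480x640x3 uint8, red, green, blue); there is no depth.
- cams.get_calibration(name): a dict with "mtx" (3x3 intrinsics, pixels), "k1" (the pictures are not rectified: a ray, as slopes to the right and down, at radius r is drawn at 1 + k1 r^2 times it, then the intrinsics apply), "origin" and "attitude" of the camera in the world. Camera axes: x right, y down, z forward; pixel columns grow to the right and rows downward; lengths in m; the calibration is good to about 2 mm. A picture is of the moment at which its call begins: read the wrist's pose just before it. get_calibration takes no time and is no camera call; for the wrist camera it gives the pose at the moment of the call.
- bot.job_done(): hands the job in, once; it reports no verdict.
The state is a dict: "clock": time; "qpos": joint angles; "qd": joint speeds; "joint_efforts": joint torques, N m; "position": TCP position; "tool_rot": TCP orientation; "force": force on the tool from outside, world axes, zero at the start; "moment": the same for the moment, N m; "grip_width": finger opening in m.
Only numpy, scipy, OpenCV 4.12 (cv2) and the standard library are available. Lean on these libraries where they do the work, as an engineer would, in place of code of your own. Each camera call takes 0.05 s, during which the arm holds its last target.

## Task

Sort the things left on the bench into the trays: the flask with the pink medium flat in the green tray, the empty flask flat in the yellow tray (both lying the way up they lie now), the red marker lying in the red tray and the blue marker lying in the blue tray. Set the flasks down rather than dropping them, and leave the tally counter and the bench timer standing where they are.

Things in the scene. Friction and masses are not known exactly. Their poses are not given: they have to be found in the camera images.
- pink_flask_c (a point): The flask with pink medium: clear plastic culture flask lying flat, pink inside, with a blue screw cap, 50 mm wide, 102 mm long, 32 mm high; the point is its centre, 16 mm above its underside; its y axis runs along its length, away from the cap (the flat-sided, 48 mm wide, 26 mm high bottle part reaches from -20 to +42 mm on y, neck and cap from -20 to -50 mm), x across it, z up. Grasp across the 48 mm width. Weighs about 110 g
- empty_flask_c (a point): The empty flask: clear plastic culture flask lying flat, colourless inside, with a blue screw cap, 50 mm wide, 102 mm long, 32 mm high; the point is its centre, 16 mm above its underside; its y axis runs along its length, away from the cap (the flat-sided, 48 mm wide, 26 mm high bottle part reaches from -20 to +42 mm on y, neck and cap from -20 to -50 mm), x across it, z up. Grasp across the 48 mm width. Weighs about 60 g
- red_marker_c (a point): White felt marker with a red cap, 135 mm long, about 16 mm thick, lying on the bench; the point is its centre, 8 mm above the bench; its y axis runs along its length. It may be rolled about that axis. Weighs about 20 g
- blue_marker_c (a point): White felt marker with a dark blue cap, 135 mm long, about 16 mm thick, lying on the bench; the point is its centre, 8 mm above the bench; its y axis runs along its length. It may be rolled about that axis. Weighs about 20 g
- green_tray: Wide green plastic tray, fixed to the bench, open on top; origin at the centre of its underside, on the bench; outside 172 mm along its x, 150 mm along its y, 24 mm high; walls and floor 4 mm thick, the floor's top 4 mm above the bench. For the flask with pink medium; a flask fits lengthways along the tray's x.
- yellow_tray: Wide yellow plastic tray, fixed to the bench, open on top; origin at the centre of its underside, on the bench; outside 172 mm along its x, 150 mm along its y, 24 mm high; walls and floor 4 mm thick, the floor's top 4 mm above the bench. For the empty flask; a flask fits lengthways along the tray's x.
- red_tray: Narrow red plastic tray, fixed to the bench, open on top; origin at the centre of its underside, on the bench; outside 172 mm along its x, 90 mm along its y, 18 mm high; walls and floor 4 mm thick, the floor's top 4 mm above the bench. For the red marker, which fits lengthways along the tray's x; open the gripper only part way in it.
- blue_tray: Narrow blue plastic tray, fixed to the bench, open on top; origin at the centre of its underside, on the bench; outside 172 mm along its x, 90 mm along its y, 18 mm high; walls and floor 4 mm thick, the floor's top 4 mm above the bench. For the blue marker, which fits lengthways along the tray's x; open the gripper only part way in it.
- counter: Bystander: beige hand tally counter with a black lever, 35 x 45 x 57 mm, standing in the middle between the things to be sorted; origin at the centre of its underside. Not to be moved
- timer: Bystander: white digital bench timer, 30 x 66 x 59 mm, standing far to the left, below the eyepieces of the microscope, which reach out over the left edge of the bench (the arm starts beside them: draw it back before swinging it over the bench); origin at the centre of its underside. Not to be moved
There are look-alikes about, which are no part of the job. Leave any purple look-alike of the part that bears pink_flask_c alone.

How it is judged:
At the end, for the whole second after the job is handed in: Each thing lies released and at rest in its own tray: flasks right way up (0.1 rad) on the floor, centres within 62 mm of the tray's centre along each tray axis; markers level (0.09 rad) on the floor, centres within 30 mm along and 38 mm across of the tray's centre (x of pink_flask_c in the frame of green_tray between -0.062 and 0.062 m and y of pink_flask_c in the frame of green_tray between -0.062 and 0.062 m and z of pink_flask_c in the frame of green_tray below 0.026 m and angle between each of pink_flask_c, empty_flask_c's own z axis and vertical below 0.1 rad and linear speed of each of pink_flask, empty_flask, red_marker, blue_marker below 0.02 m/s and x of empty_flask_c in the frame of yellow_tray between -0.062 and 0.062 m and y of empty_flask_c in the frame of yellow_tray between -0.062 and 0.062 m and z of empty_flask_c in the frame of yellow_tray below 0.026 m and x of red_marker_c in the frame of red_tray between -0.03 and 0.03 m and y of red_marker_c in the frame of red_tray between -0.038 and 0.038 m and z of red_marker_c in the frame of red_tray below 0.02 m and angle between red_marker_c's own y axis and vertical between 1.48 and 1.66 rad and x of blue_marker_c in the frame of blue_tray between -0.03 and 0.03 m and y of blue_marker_c in the frame of blue_tray between -0.038 and 0.038 m and z of blue_marker_c in the frame of blue_tray below 0.02 m and angle between blue_marker_c's own y axis and vertical between 1.48 and 1.66 rad); the robot touches nothing.
It fails at once if the pink flask is let go more than about 4 cm above the tray floor or bench (height (world z) of pink_flask_c above 0.06 m and contact force between pink_flask and the fingers below 0.02 N and contact force between pink_flask and anything else below 0.02 N).
It fails at once if the empty flask is let go more than about 4 cm above the tray floor or bench (height (world z) of empty_flask_c above 0.06 m and contact force between empty_flask and the fingers below 0.02 N and contact force between empty_flask and anything else below 0.02 N).
It fails at once if the tally counter is moved by more than 25 mm or knocked over (distance of counter from where it was at the start of the episode above 0.025 m or angle between counter's own z axis and vertical above 0.5 rad).
It fails at once if the bench timer is moved by more than 25 mm or knocked over (distance of timer from where it was at the start of the episode above 0.025 m or angle between timer's own z axis and vertical above 0.5 rad).
It also fails if it takes over 106 s, if anything falls off the work surface, if the arm or the gripper's body presses on something with over 40 N, if the wrist force passes 120 N, or if a joint passes its speed limit or range.

## Working session

There is one attempt and no reset: what is moved stays moved. The work goes in short steps, Python scripts to look and compute and a tool call to move; the robot and the scene stay as the last step left them, time stands still between calls to the robot, and variables do not carry over. Pictures are saved under pics/ and viewed, and the job is handed in when it is done.

Besides the shell and the picture viewer there is one more tool, called after "Emit:" as name(argument=value, ...), one argument or row to a line, values as JSON. send_rows: Moves the arm, as the interface text tells. Its arguments: {"type":"object","properties":{"series":{"type":"string"},"force":{"type":"number"}},"required":["series"]}

```bash
ls; mkdir -p pics; python3 - <<'E'
from workcell import monitor, cams, bot
import cv2
print(monitor.observe())
for n in ["scene","side","wrist"]:
    c=cams.get_calibration(n); print(n,c)
    im=cams.grab_frame(n); cv2.imwrite(f"pics/{n}0.png",im[:,:,::-1])
print(monitor.observe()["clock"])
E
```

```text
pics
{'clock': 0.0, 'qpos': array([-0.07017004,  0.52200941, -0.03632362,  1.59998249,  0.02119122,
        1.02110476, -0.1128142 ]), 'qd': array([ 9.38894769e-04,  3.49836991e-04, -1.29540960e-03, -2.34670400e-03,
       -1.35802041e-04,  1.00420453e-03,  3.35208877e-05]), 'joint_efforts': array([-4.24098413e-03, -9.27110124e+01,  1.97758444e+00, -3.69928443e+01,
        1.76317629e-02,  8.19846697e-03, -6.58496788e-05]), 'position': array([ 6.24642104e-01, -5.67182649e-05,  2.04137799e-01]), 'tool_rot': array([-1.57087042e+00,  1.11688085e-03, -6.25107330e-05]), 'force': array([-0.24112445,  0.41654824,  0.07401007]), 'moment': array([ 0.01830355,  0.02538885, -0.00906727]), 'grip_width': 0.08520172933312577}
scene {'mtx': array([[491.01846299,   0.        , 316.88866656],
       [  0.        , 491.01846299, 236.15114702],
       [  0.        ,   0.        ,   1.        ]]), 'k1': 0.03457239143638172, 'origin': array([-0.16282205, -0.77607477,  0.71666623]), 'attitude': array([-2.12188067, -0.01689231, -0.64213014])}
side {'mtx': array([[577.42807407,   0.        , 326.14455739],
       [  0.        , 577.42807407, 243.63599279],
       [  0.        ,   0.        ,   1.        ]]), 'k1': -0.07485134368588059, 'origin': array([ 0.42251388, -1.18629784,  1.00041916]), 'attitude': array([-2.20798824,  0.00872573, -0.04134272])}
wrist {'mtx': array([[416.61803337,   0.        , 318.89317699],
       [  0.        , 416.61803337, 238.88517029],
       [  0.        ,   0.        ,   1.        ]]), 'k1': -0.06564388404359302, 'origin': array([0.62500078, 0.08405807, 0.37248321]), 'attitude': array([ 2.80911285e+00,  8.20893457e-04, -5.49442726e-04])}
0.15
```

View pics/scene0.png

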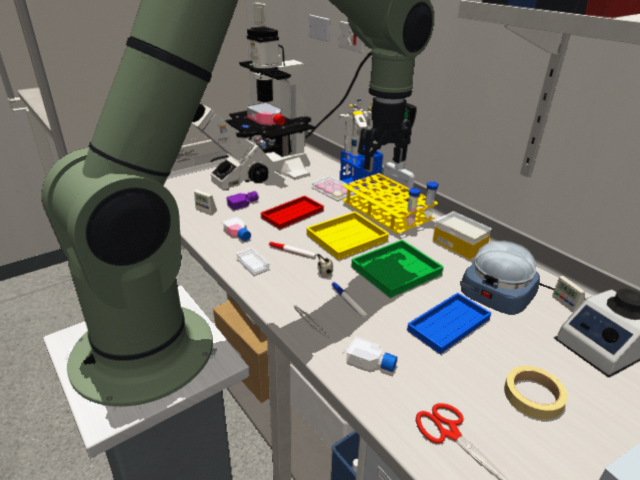

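View pics/side0.png

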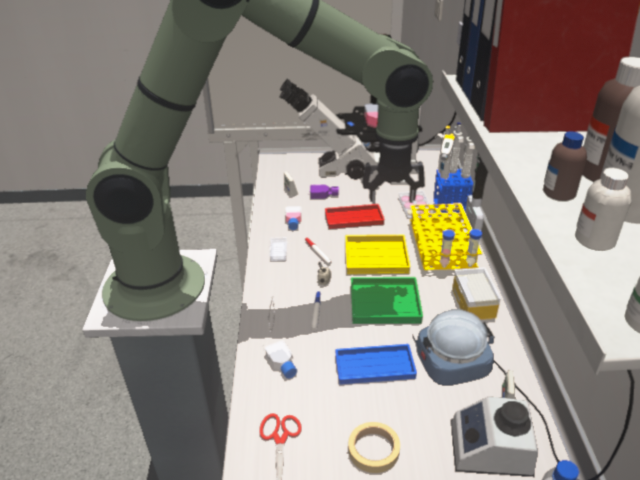

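View pics/wrist0.png

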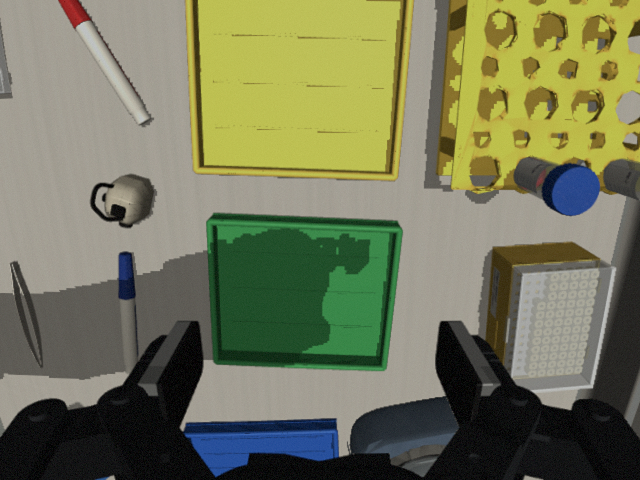

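```bash
cat > h.py <<'E'
import numpy as np, cv2
from scipy.spatial.transform import Rotation as R
from workcell import monitor, cams, bot
def ray(c,uv):
    u,v=uv; m=c["mtx"]; xd=(u-m[0,2])/m[0,0]; yd=(v-m[1,2])/m[1,1]
    p=cv2.undistortPoints(np.array([[[u,v]]],float),m,np.array([c["k1"],0,0,0.]))[0,0]
    return R.from_euler("xyz",c["attitude"]).apply([p[0],p[1],1.0])
def px2z(c,uv,z):
    d=ray(c,uv); o=np.array(c["origin"]); return o+d*(z-o[2])/d[2]
def proj(c,P):
    r=R.from_euler("xyz",c["attitude"]); p=r.inv().apply(np.atleast_2d(P)-c["origin"])
    q,_=cv2.projectPoints(p.reshape(-1,1,3),np.zeros(3),np.zeros(3),c["mtx"],np.array([c["k1"],0,0,0.])); return q[:,0]
def crop(im,x0,y0,w,h,s,fn):
    c=cv2.resize(im[y0:y0+h,x0:x0+w],None,fx=s,fy=s,interpolation=cv2.INTER_CUBIC)
    for i in range(0,w,20):
        cv2.putText(c,str(x0+i),(i*s,8),0,.32,(0,0,255),1); cv2.line(c,(i*s,10),(i*s,14),(0,0,255),1)
    for j in range(0,h,20):
        cv2.putText(c,str(y0+j),(0,j*s+4),0,.32,(0,0,255),1)
    cv2.imwrite(fn,c)
E
python3 - <<'E'
import cv2; from h import crop
s=cv2.imread("pics/side0.png"); crop(s,230,165,200,120,4,"pics/s_a.png"); crop(s,230,270,200,120,4,"pics/s_b.png")
s=cv2.imread("pics/scene0.png"); crop(s,180,170,200,140,4,"pics/c_a.png"); crop(s,310,240,200,140,4,"pics/c_b.png")
E
```

```text
(no output)
```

View pics/s_a.png

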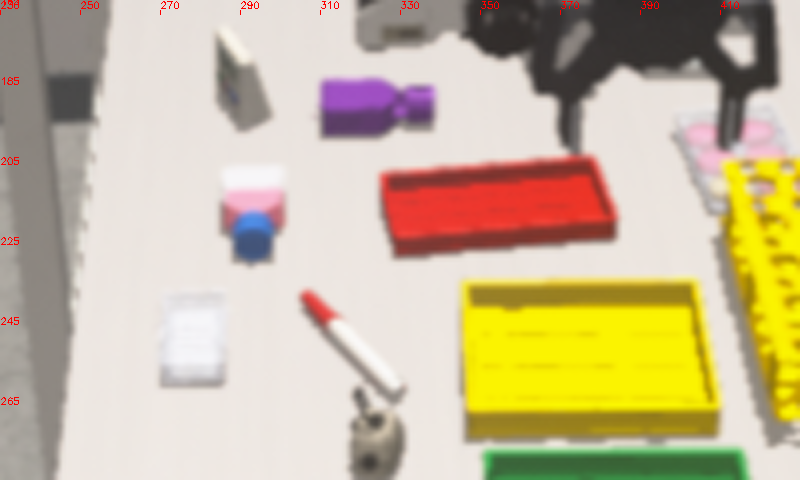

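View pics/s_b.png

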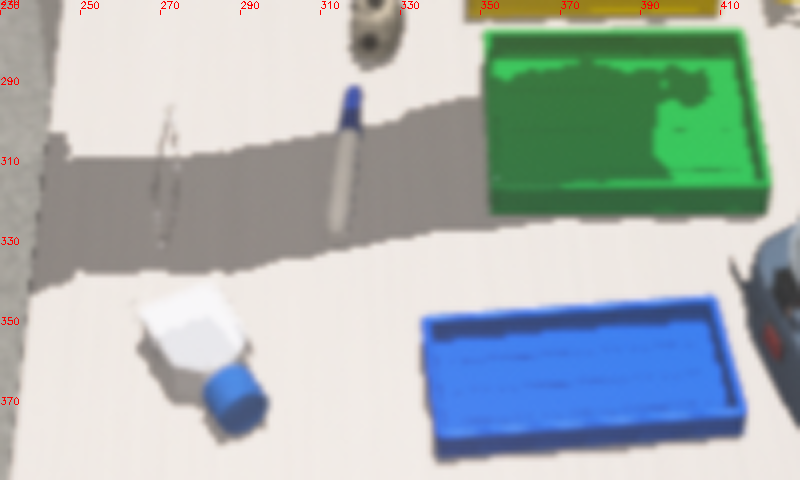

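View pics/c_a.png

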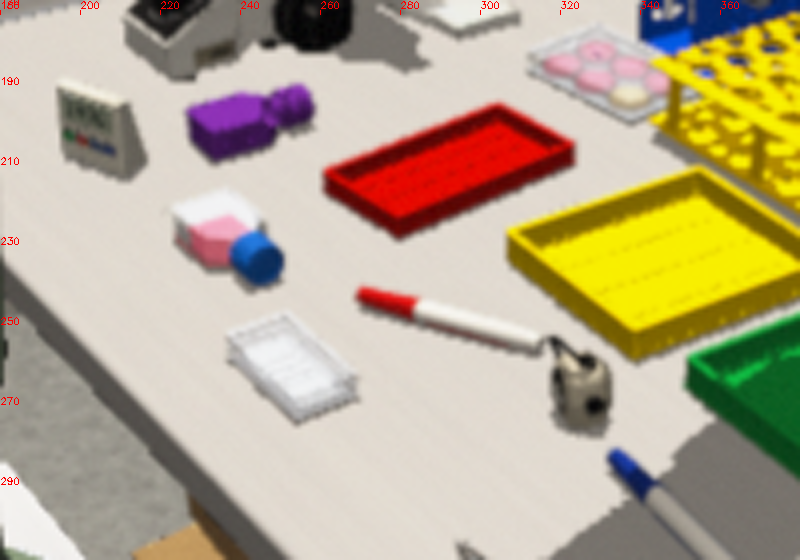

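View pics/c_b.png

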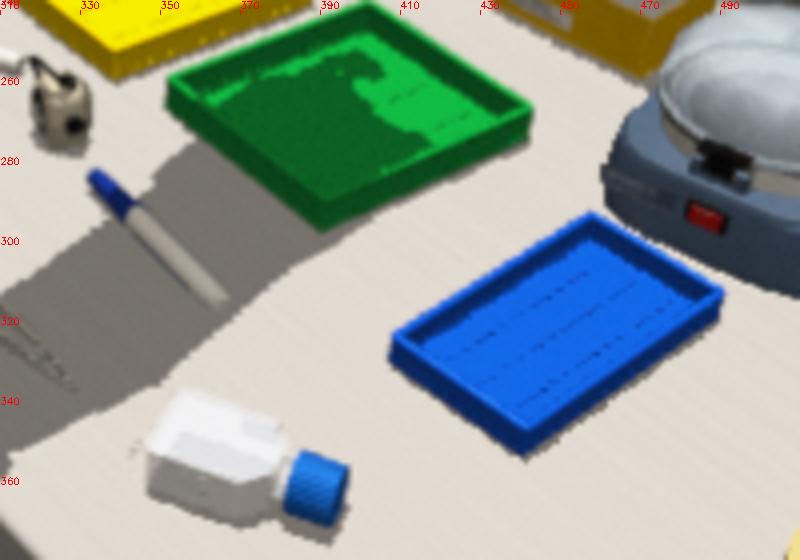

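```bash
python3 - <<'E'
from h import *
S=cams.get_calibration("side");C=cams.get_calibration("scene")
np.set_printoptions(precision=4,suppress=True)
def tray(n,pts,z):
    P=np.array([px2z(S,p,z) for p in pts]); d=P[1]+P[2]-P[0]-P[3]
    print(n,P.mean(0)[:2],"yaw",np.degrees(np.arctan2(d[1],d[0])),"len",np.linalg.norm(P[1]-P[0]),np.linalg.norm(P[3]-P[0]))
tray("red",[(325,208.7),(378.5,203.7),(384,220.5),(328.5,225.2)],.018)
tray("yel",[(345.2,235.5),(404.2,235),(409.7,266.7),(346.5,267.5)],.024)
tray("grn",[(351,278),(416,277.5),(422.5,315.7),(352.5,316.2)],.024)
tray("blu",[(335.5,349.7),(408.7,344.2),(416.2,371.2),(338.5,379.2)],.018)
def mk(n,c,a,b):
    A=px2z(c,a,.008);B=px2z(c,b,.008);d=A-B
    print(n,A[:2],B[:2],"c",((A+B)/2)[:2],"capdir",np.degrees(np.arctan2(d[1],d[0])),np.linalg.norm(d))
mk("red",S,(305.5,238.5),(330,263));mk("red",C,(270,243.2),(315,256.2))
mk("blue",S,(318.2,292),(314.2,327.5));mk("blue",C,(333.2,284),(364.5,315))
print("pinkcap",px2z(S,(293.5,224.2),.016),px2z(C,(244.2,234.7),.016))
print("emptycap",px2z(S,(289,369.5),.016),px2z(C,(389.5,362),.016))
for z in (.026,.029): print("pinkback",px2z(S,(285.5,206.7),z),px2z(S,(300.7,206.7),z));print("emptyback",px2z(S,(264.2,345),z),px2z(S,(283,340.7),z))
print("counter",px2z(S,(323.7,286),0),"timer",px2z(S,(289,197),0))
E
```

```text
red [0.5608 0.2867] yaw 6.025597653681359 len 0.17077466640974528 0.09107180799174155
yel [0.6074 0.092 ] yaw -2.0507852009598206 len 0.17111602796549719 0.14755732491529228
grn [ 0.6092 -0.0989] yaw -2.414547484411186 len 0.17123709426443193 0.14459788685879216
blu [ 0.56   -0.3079] yaw 3.65758899988722 len 0.17061726344367723 0.08718780402084561
red [0.41   0.1822] [0.4762 0.0633] c [0.4431 0.1227] capdir 119.11244862455253 0.13607856524850498
red [0.4129 0.184 ] [0.4742 0.0638] c [0.4435 0.1239] capdir 117.03192707552455 0.13485849798286617
blue [ 0.4399 -0.0561] [ 0.4263 -0.1854] c [ 0.4331 -0.1208] capdir 83.98842695056686 0.13002969376262438
blue [ 0.4389 -0.0564] [ 0.4252 -0.1838] c [ 0.432  -0.1201] capdir 83.88000260982399 0.12819602309519193
pinkcap [0.375  0.2463 0.016 ] [0.3722 0.2502 0.016 ]
emptycap [ 0.367  -0.3224  0.016 ] [ 0.3666 -0.3214  0.016 ]
pinkback [0.3501 0.3291 0.026 ] [0.3974 0.3265 0.026 ]
emptyback [ 0.3098 -0.2548  0.026 ] [ 0.3529 -0.2432  0.026 ]
pinkback [0.3504 0.3244 0.029 ] [0.3975 0.3218 0.029 ]
emptyback [ 0.3102 -0.2577  0.029 ] [ 0.3531 -0.2461  0.029 ]
counter [ 0.4554 -0.0237  0.    ] timer [0.3588 0.4275 0.    ]
```

```bash
python3 - <<'E'
import cv2; from h import crop
s=cv2.imread("pics/side0.png"); crop(s,260,60,160,130,5,"pics/s_m.png")
s=cv2.imread("pics/scene0.png"); crop(s,180,80,160,120,5,"pics/c_m.png")
E
```

```text
(no output)
```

View pics/s_m.png

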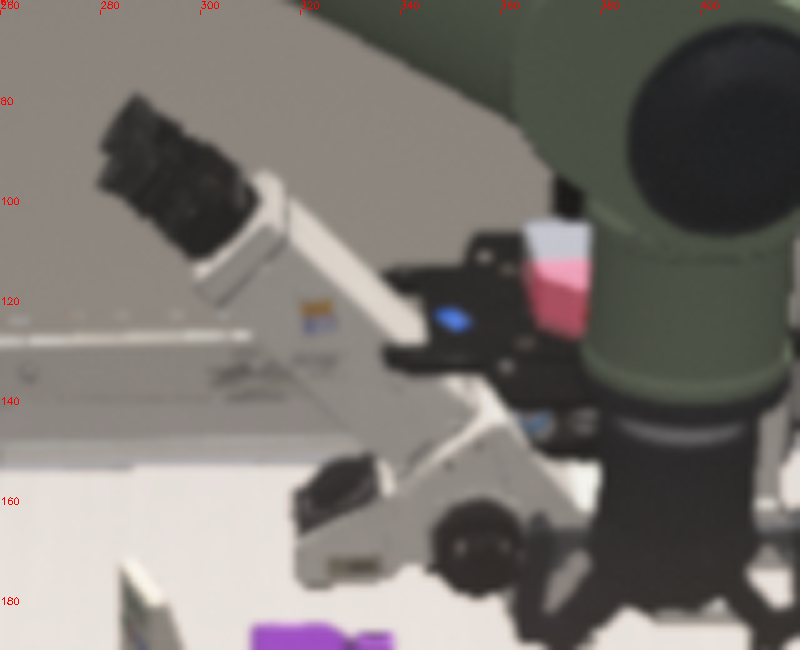

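View pics/c_m.png

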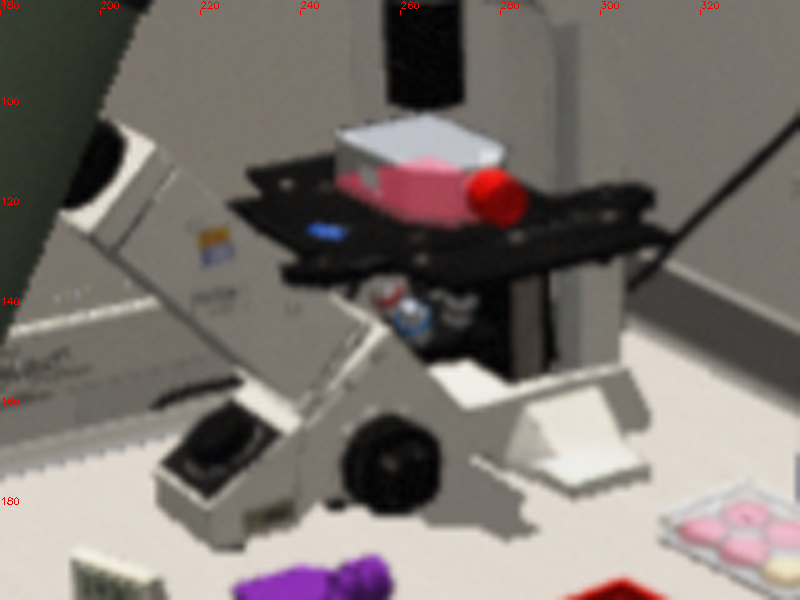

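```bash
cat >> h.py <<'E'
def tri(cl):
    A=np.zeros((3,3));b=np.zeros(3)
    for c,uv in cl:
        d=ray(c,uv);d/=np.linalg.norm(d);M=np.eye(3)-np.outer(d,d);A+=M;b+=M@np.array(c["origin"])
    return np.linalg.solve(A,b)
E
python3 - <<'E'
from h import *
S=cams.get_calibration("side");C=cams.get_calibration("scene")
print("logo",tri([(S,(323.4,123)),(C,(223,129))]),"collar",tri([(S,(300,114)),(C,(193,122))]),"top", tri([(S,(314,94)),(C,(211,110))]))
print([px2z(S,(280,96),z) for z in(.25,.3,.35)])
E
```

```text
logo [0.47802609 0.54014752 0.20783346] collar [0.40246405 0.57690067 0.2292261 ] top [0.45233479 0.56620208 0.27947588]
[array([0.3370899 , 0.67109884, 0.25      ]), array([0.34278165, 0.54734156, 0.3       ]), array([0.34847341, 0.42358428, 0.35      ])]
```

Emit:
send_rows(
  series="0 0 0 -250 0 298 1;0 0 0 -250 0 298 1;0 0 0 -250 0 298 1;0 0 0 -250 0 298 1;0 0 0 -250 0 298 1;0 0 0 -250 0 298 1;0 0 0 -250 0 298 1;0 0 0 -250 0 298 1;0 0 0 -250 0 298 1;0 0 0 -250 0 298 1;0 0 0 -250 0 298 1;0 0 0 -250 0 298 1;0 0 0 -250 0 298 1",
  force=40,
)

```text
clock: 1.23
position: [0.3755, 0.2973, 0.2046]
tool_rot: [-1.571, -0.0, -0.001]
force: [0.3, -0.5, 0.2]
grip_width: 0.085
```

```bash
python3 - <<'E'
from h import *
np.set_printoptions(precision=4,suppress=True)
o=monitor.observe();print(o["clock"],o["position"],o["tool_rot"],o["qpos"])
c=cams.get_calibration("wrist");im=cams.grab_frame("wrist")[:,:,::-1].copy()
print(c["origin"],c["attitude"]);cv2.imwrite("pics/w1.png",im)
E
```

```text
1.2333 [0.3755 0.2973 0.2046] [-1.5713 -0.     -0.0008] [-0.6566  0.2945 -0.1683  1.9666  0.0633  0.8857 -0.8587]
[0.3757 0.3815 0.3729] [ 2.8088 -0.0002 -0.0013]
```

View pics/w1.png

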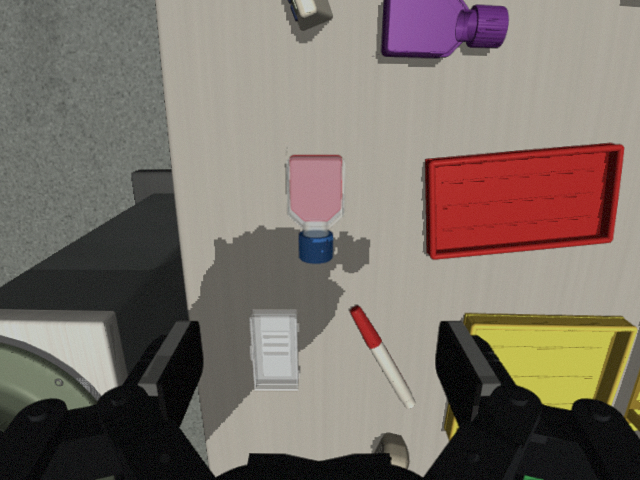

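```bash
cat > cal1.py <<'E'
import numpy as np
W={"mtx":None}
E
python3 - <<'E'
from h import *
np.set_printoptions(precision=4,suppress=True)
c=cams.get_calibration("wrist")
s=cv2.imread("pics/w1.png"); crop(s,270,135,100,140,5,"pics/w1a.png")
for n,uv,z in [("bl",(288.5,155),.026),("br",(342.5,155),.026),("capend",(316,262),.016),("mcap",(353,307),.008),("mtail",(411,406),.008)]:
    print(n,px2z(c,uv,z))
T=np.array([px2z(c,p,.018) for p in [(427,159),(622,146),(612,241),(434,257)]]);d=T[1]+T[2]-T[0]-T[3]
print(T.mean(0),np.degrees(np.arctan2(d[1],d[0])),np.linalg.norm(T[1]-T[0]),np.linalg.norm(T[3]-T[0]))
E
```

```text
bl [0.3508 0.3347 0.026 ]
br [0.3954 0.3346 0.026 ]
capend [0.373  0.2353 0.016 ]
mcap [0.4092 0.1841 0.008 ]
mtail [0.4761 0.0615 0.008 ]
[0.5598 0.2926 0.018 ] 4.777744287300541 0.17235552434968324 0.09061766721659062
```

View pics/w1a.png

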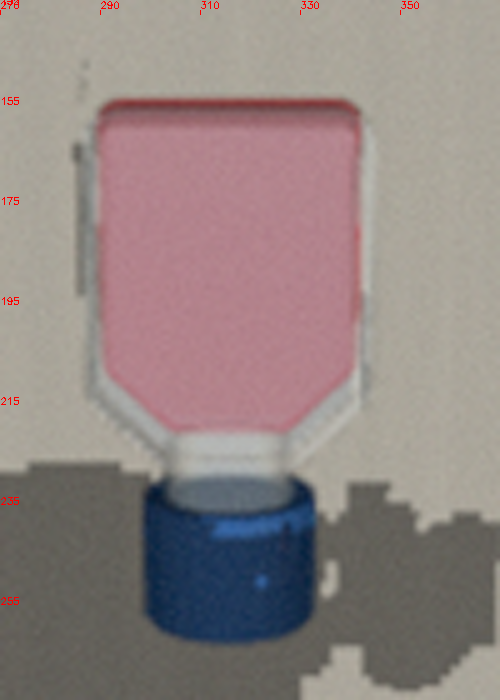

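Emit:
send_rows(
  series="0 0 0 -2 60 -1 1;0 0 0 -2 120 -1 1;0 0 0 -2 160 -1 1;0 0 0 -2 175 -1 1;0 0 0 -2 185 -1 1;0 0 0 -2 190 -1 1;0 0 0 -2 190 -1 1;0 0 0 -2 190 -1 1;0 0 0 -2 190 -1 0.3;0 0 0 -2 190 -1 0.3;0 0 0 -2 190 -1 0.3;0 0 0 -2 190 -1 0.3;0 0 0 -2 190 -1 0.3;0 0 0 -2 190 -1 0.3;0 0 0 -2 190 -1 0.3;0 0 0 -2 190 -1 0.3",
  force=45,
)

```text
clock: 2.62
position: [0.373, 0.297, 0.0147]
tool_rot: [-1.571, 0.0, -0.0]
force: [-0.0, 0.6, 0.5]
grip_width: 0.0259
```

```bash
python3 - <<'E'
from h import *
for n in ["wrist","side"]:
    im=cams.grab_frame(n)[:,:,::-1].copy(); cv2.imwrite(f"pics/{n}2.png",im)
crop(cv2.imread("pics/side2.png"),230,120,160,150,5,"pics/side2a.png")
print(monitor.observe())
E
```

```text
{'clock': 2.7167, 'qpos': array([-0.70806217,  0.610053  , -0.11648781,  2.1120492 ,  0.1611727 ,
        0.42764148, -0.95059856]), 'qd': array([-0.00015285, -0.0016559 , -0.00029959, -0.00025734, -0.00162893,
        0.00132614,  0.00043909]), 'joint_efforts': array([ 5.82020191e-03, -8.19303846e+01,  6.77840207e-01, -1.77797681e+01,
        8.19409004e-03,  3.18174643e-03,  5.28427099e-04]), 'position': array([0.37298179, 0.29699537, 0.01467358]), 'tool_rot': array([-1.57081649e+00,  6.51570887e-05, -3.88118420e-05]), 'force': array([ 0.04741903,  0.59915356, -0.34803425]), 'moment': array([-0.00541003, -0.01254572, -0.01188292]), 'grip_width': 0.025785501689009588}
```

View pics/wrist2.png

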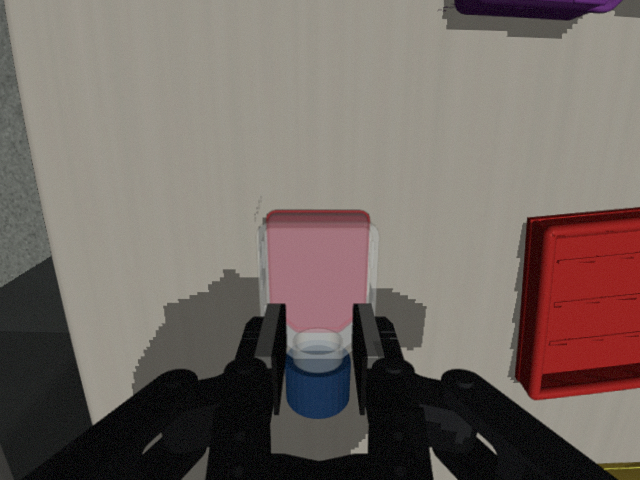

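View pics/side2a.png

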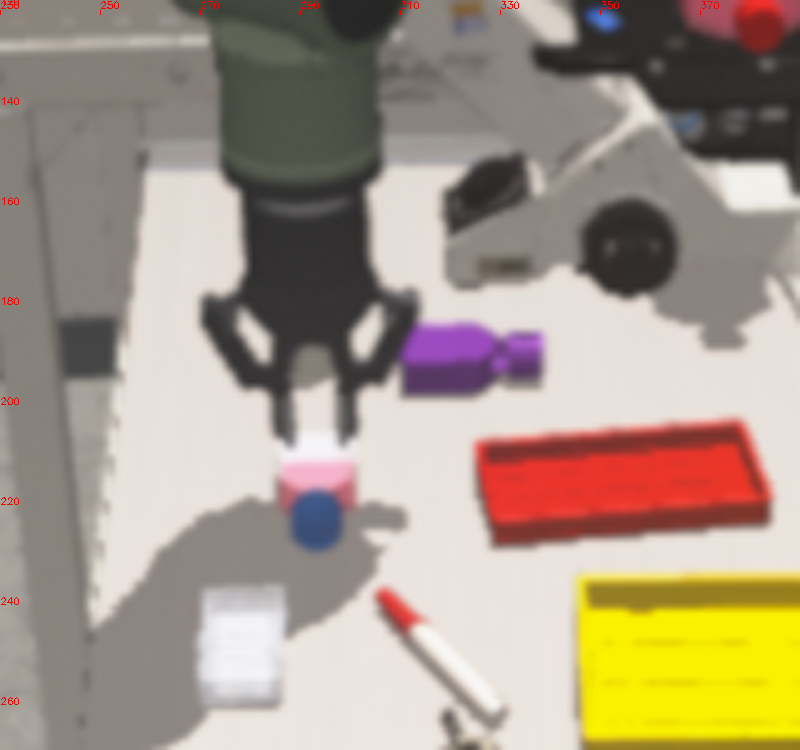

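```bash
python3 - <<'E'
from h import *
np.set_printoptions(precision=1,suppress=True)
o=monitor.observe(); p=o["position"]
S=cams.get_calibration("side");W=cams.get_calibration("wrist")
for dz in (-.011,0,.008,.03): print(dz,proj(S,p+[0,0,dz]),proj(W,p+[0,0,dz]))
for uv in [(268,210),(369,210)]: print(np.round(px2z(W,uv,.026),4))
for uv in [(262,222),(377,222)]: print(np.round(px2z(W,uv,.0),4), np.round(px2z(W,uv,.026),4))
print(np.round(px2z(W,(317,413),.016),4))
E
```

```text
-0.011 [[293.1 218.2]] [[318.6 283.2]]
0 [[292.9 215.2]] [[318.6 293.7]]
0.008 [[292.8 213.1]] [[318.6 302. ]]
0.03 [[292.5 207. ]] [[318.6 329.1]]
[0.4 0.3 0. ]
[0.4 0.3 0. ]
[0.3 0.3 0. ] [0.4 0.3 0. ]
[0.4 0.3 0. ] [0.4 0.3 0. ]
[0.4 0.2 0. ]
```

```bash
python3 - <<'E'
from h import *
crop(cv2.imread("pics/wrist2.png"),210,190,220,240,3,"pics/w2a.png")
E
```

```text
(no output)
```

View pics/w2a.png

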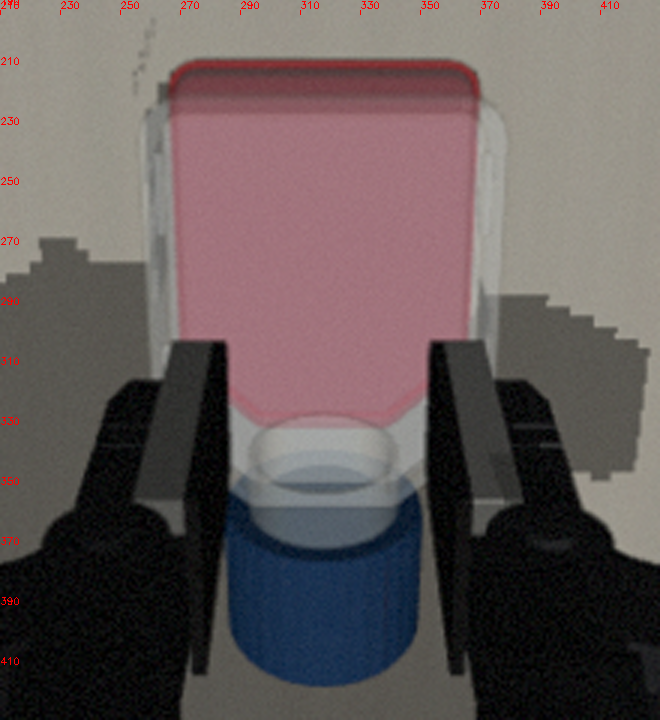

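```bash
python3 - <<'E'
from h import *
np.set_printoptions(precision=3,suppress=True)
o=monitor.observe(); p=o["position"]
S=cams.get_calibration("side");W=cams.get_calibration("wrist");C=cams.get_calibration("scene")
im=cams.grab_frame("scene")[:,:,::-1].copy(); crop(im,170,140,140,110,5,"pics/sc3.png")
crop(cv2.imread("pics/side2.png"),265,170,60,65,10,"pics/side2b.png")
for dz in (-.011,0,.01,.02,.03,.04):
  for sx in(-1,1): print(dz,sx,proj(S,p+[sx*.013,-.011,dz]),proj(W,p+[sx*.013,.011,dz]),proj(C,p+[sx*.013,-.011,dz]))
E
```

```text
-0.011 -1 [[288.848 220.322]] [[290.613 261.648]] [[234.144 234.323]]
-0.011 1 [[297.309 220.062]] [[346.618 261.618]] [[242.402 231.536]]
0 -1 [[288.68 217.35]] [[289.015 271.107]] [[233.859 230.921]]
0 1 [[297.171 217.089]] [[348.19  271.076]] [[242.154 228.157]]
0.01 -1 [[288.526 214.628]] [[287.398 280.683]] [[233.598 227.803]]
0.01 1 [[297.046 214.368]] [[349.779 280.65 ]] [[241.928 225.06 ]]
0.02 -1 [[288.372 211.889]] [[285.6   291.351]] [[233.335 224.661]]
0.02 1 [[296.92  211.628]] [[351.547 291.317]] [[241.699 221.939]]
0.03 -1 [[288.216 209.131]] [[283.587 303.307]] [[233.069 221.494]]
0.03 1 [[296.793 208.87 ]] [[353.526 303.271]] [[241.468 218.793]]
0.04 -1 [[288.06  206.355]] [[281.319 316.792]] [[232.801 218.303]]
0.04 1 [[296.666 206.094]] [[355.756 316.755]] [[241.235 215.623]]
```

View pics/sc3.png

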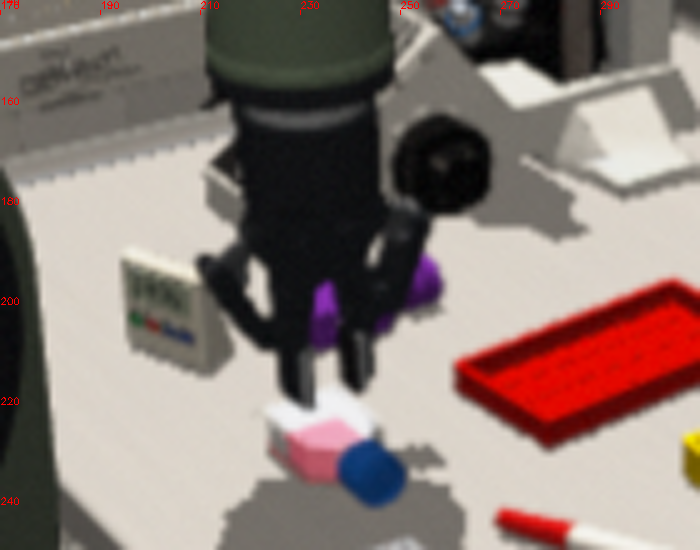

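View pics/side2b.png

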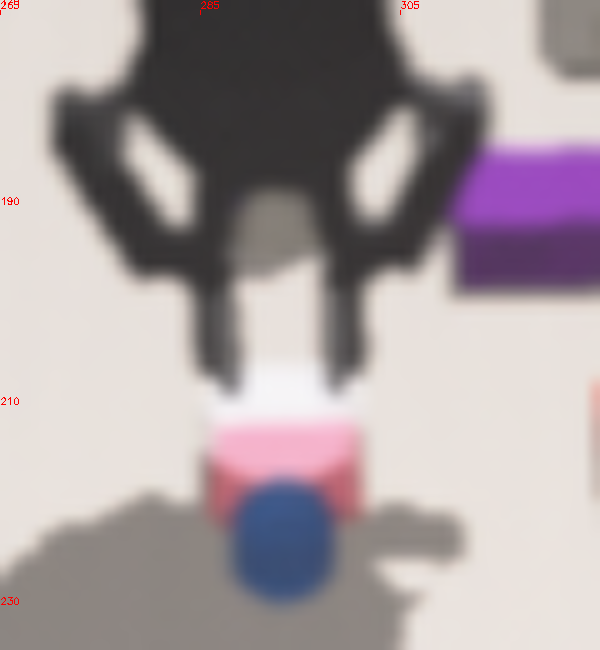

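Emit:
send_rows(
  series="0 0 0 0 0 0 1;0 0 0 0 0 0 1;0 0 0 0 0 0 1;0 0 0 0 0 0 1;0 0 0 0 0 0 1;0 0 0 0 0 0 1;0 0 0 0 0 0 1;0 0 0 0 10 0 1;0 0 0 0 20 0 1;0 0 0 0 28 0 1;0 0 0 0 34 0 1;0 0 0 0 38 0 1;0 0 0 0 38 0 1;0 0 0 0 38 0 1",
)

```text
clock: 3.93
position: [0.3728, 0.2969, -0.0236]
tool_rot: [-1.571, 0.0, 0.0]
force: [0.4, 0.3, -0.4]
grip_width: 0.085
```

```bash
python3 - <<'E'
from h import *
o=monitor.observe();print(o["force"],o["position"])
im=cams.grab_frame("side")[:,:,::-1].copy(); crop(im,255,160,80,70,9,"pics/side3.png")
E
```

```text
[ 0.42978788  0.26999581 -0.43776131] [ 0.37284991  0.29688264 -0.02357688]
```

View pics/side3.png

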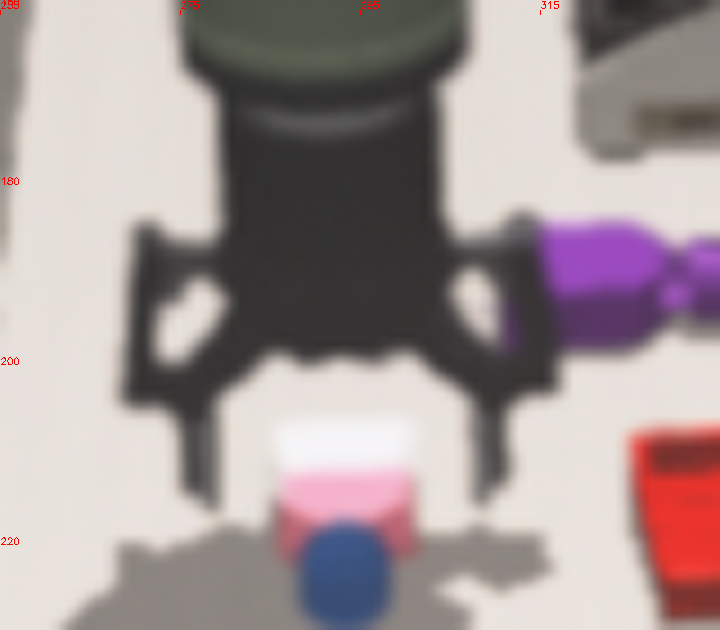

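Emit:
send_rows(
  series="0 0 0 0 4 0 1;0 0 0 0 5 0 0.4;0 0 0 0 5 0 0.4;0 0 0 0 5 0 0.4;0 0 0 0 5 0 0.4;0 0 0 0 5 0 0.4;0 0 0 0 5 0 0.4;0 0 0 0 5 0 0.4",
  force=45,
)

```text
clock: 4.65
position: [0.3731, 0.297, -0.0281]
tool_rot: [-1.571, -0.0, -0.0]
force: [-0.9, -0.8, 6.9]
grip_width: 0.0473
```

Emit:
send_rows(
  series="0 0 0 0 -10 0 0.4;0 0 0 0 -30 0 0.4;0 0 0 0 -60 0 0.4;0 0 0 0 -100 0 0.4;0 0 0 0 -135 0 0.4;0 0 0 0 -150 0 0.4;0 0 0 0 -150 0 0.4;0 0 0 0 -150 0 0.4",
)

```text
clock: 5.32
position: [0.3733, 0.2971, 0.1226]
tool_rot: [-1.57, -0.002, -0.0]
force: [-0.1, 0.1, -0.6]
grip_width: 0.0469
```

```bash
python3 - <<'E'
from h import *
o=monitor.observe();print(o["force"],o["position"],o["tool_rot"],o["grip_width"])
im=cams.grab_frame("wrist")[:,:,::-1].copy();cv2.imwrite("pics/w4.png",im)
E
```

```text
[-0.08462163  0.05546214 -0.55743984] [0.37331342 0.29711882 0.12262549] [-1.56950145e+00 -1.53906886e-03 -2.54370720e-04] 0.04692576180936133
```

View pics/w4.png

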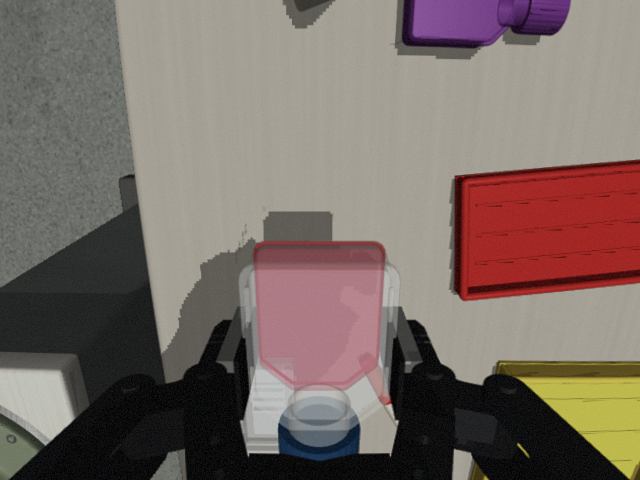

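Emit:
send_rows(
  series="0 1.613 0 247 0 -396 0.4;0 1.613 0 247 0 -396 0.4;0 1.613 0 247 0 -396 0.4;0 1.613 0 247 0 -396 0.4;0 1.613 0 247 0 -396 0.4;0 1.613 0 247 0 -396 0.4;0 1.613 0 247 0 -396 0.4;0 1.613 0 247 0 -396 0.4;0 1.613 0 247 0 -396 0.4;0 1.613 0 247 0 -396 0.4;0 1.613 0 247 0 -396 0.4;0 1.613 0 247 0 -396 0.4;0 1.613 0 247 0 -396 0.4;0 1.613 0 247 0 -396 0.4;0 1.613 0 247 0 -396 0.4;0 1.613 0 247 0 -396 0.4;0 1.613 0 247 0 -396 0.4",
)

```text
clock: 6.78
position: [0.6197, -0.0984, 0.1213]
tool_rot: [-1.571, 0.0, -1.609]
force: [0.3, -0.2, -1.2]
grip_width: 0.0474
```

```bash
python3 - <<'E'
from h import *
o=monitor.observe();print(o["force"],o["position"],o["tool_rot"],o["grip_width"],o["qpos"])
im=cams.grab_frame("side")[:,:,::-1].copy();cv2.imwrite("pics/s5.png",im)
im=cams.grab_frame("wrist")[:,:,::-1].copy();cv2.imwrite("pics/w5.png",im)
E
```

```text
[ 0.30494322 -0.19132164 -1.22810002] [ 0.6196853  -0.09836776  0.12132638] [-1.57148377e+00  1.70844398e-04 -1.60931837e+00] 0.04737531985500619 [-0.13535383  0.64173524  0.30036208  1.6788091  -0.23654131  0.8575714
 -1.34491623]
```

View pics/s5.png

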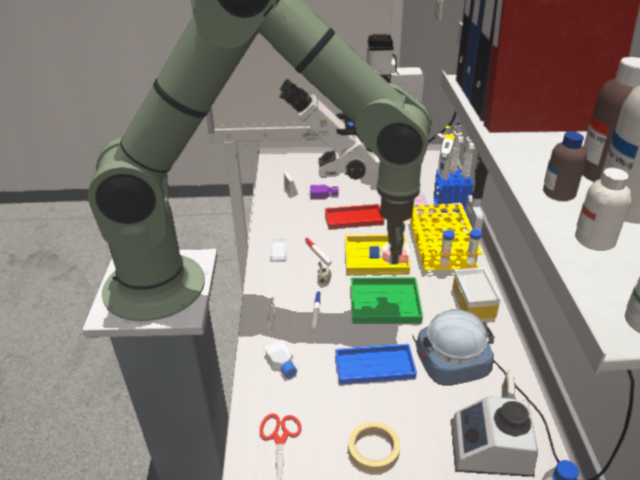

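View pics/w5.png

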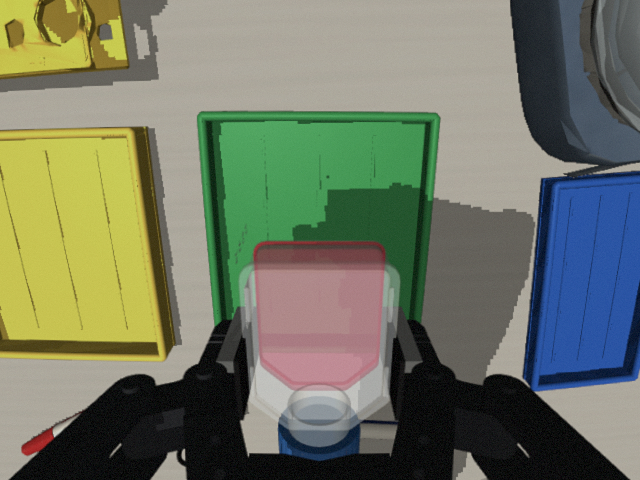

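```bash
python3 - <<'E'
from h import *
np.set_printoptions(precision=4,suppress=True)
W=cams.get_calibration("wrist")
a,b=px2z(W,(198,113.5),.024),px2z(W,(439.5,113.5),.024); d=a-b
print(a,b,np.linalg.norm(d)); n=d/np.linalg.norm(d); print("yaw",np.degrees(np.arctan2(-n[0],n[1])),"centre",(a+b)/2-.086*np.array([n[1],-n[0],0]))
a,b=px2z(W,(135,129),.024),px2z(W,(165,359),.024); print("yellow edge",a,b)
P=[px2z(W,p,.018) for p in[(541,178),(526,388)]];print("blue",P)
E
```

```text
[ 0.6974 -0.027   0.024 ] [ 0.6914 -0.1762  0.024 ] 0.14933622735972976
yaw -2.3263771485760723 centre [ 0.6085 -0.0981  0.024 ]
yellow edge [0.6902 0.0143 0.024 ] [0.5204 0.0228 0.024 ]
blue [array([ 0.6475, -0.2489,  0.018 ]), array([ 0.4756, -0.2611,  0.018 ])]
```

Emit:
send_rows(
  series="0 0 0 0 40 0 0.4;0 0 0 0 80 0 0.4;0 0 0 0 115 0 0.4;0 0 0 0 130 0 0.4;0 0 0 0 138 0 0.4;0 0 0 0 142 0 0.4;0 0 0 0 144 0 0.4;0 0 0 0 144 0 0.4;0 0 0 0 144 0 0.4;0 0 0 0 144 0 0.85;0 0 0 0 144 0 0.85;0 0 0 0 144 0 0.85;0 0 0 0 144 0 0.85;0 0 0 0 144 0 0.85;0 0 0 0 130 0 0.85;0 0 0 0 90 0 0.85;0 0 0 0 50 0 0.85;0 0 0 0 10 0 0.85;0 0 0 0 0 0 0.85",
)

```text
clock: 8.47
position: [0.6224, -0.0998, 0.1287]
tool_rot: [-1.563, -0.0, -1.614]
force: [1.5, -0.1, 1.1]
grip_width: 0.0726
```

```bash
python3 - <<'E'
from h import *
o=monitor.observe();print(o["clock"],o["force"],o["position"],o["tool_rot"],o["grip_width"],o["qpos"])
im=cams.grab_frame("wrist")[:,:,::-1].copy();cv2.imwrite("pics/w6.png",im)
E
```

```text
8.4667 [ 1.54224957 -0.14375981  1.0637003 ] [ 0.62235723 -0.09982403  0.12874169] [-1.56326140e+00 -2.98553310e-04 -1.61373352e+00] 0.07257841514904913 [-0.13839756  0.63313365  0.3078033   1.67390256 -0.2382866   0.86386896
 -1.34613992]
```

View pics/w6.png

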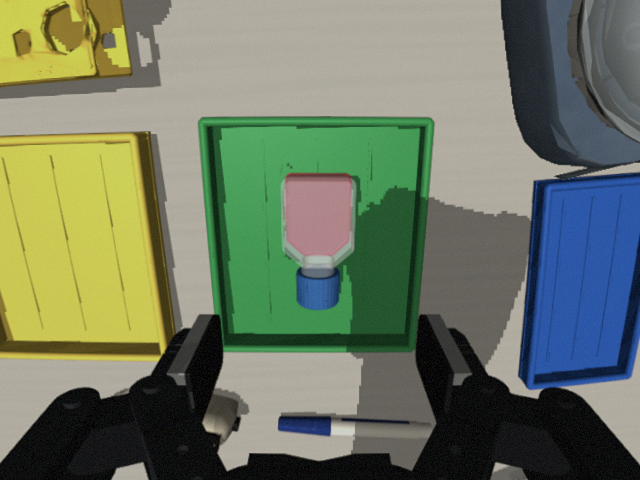

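Emit:
send_rows(
  series="0 0 0 0 0 0 1;0 1.18 0 186 -40 -271 1;0 1.18 0 186 -40 -271 1;0 1.18 0 186 -40 -271 1;0 1.18 0 186 -40 -271 1;0 1.18 0 186 -40 -271 1;0 1.18 0 186 -40 -271 1;0 1.18 0 186 -40 -271 1;0 1.18 0 186 -40 -271 1;0 1.18 0 186 -40 -271 1;0 1.18 0 186 -40 -271 1;0 1.18 0 186 -40 -271 1;0 1.18 0 186 -40 -271 1;0 1.18 0 186 -40 -271 1;0 1.18 0 186 -40 -271 1;0 1.18 0 186 -40 -271 1",
)

```text
clock: 9.85
position: [0.3414, -0.2733, 0.1616]
tool_rot: [-1.571, -0.0, -2.792]
force: [-0.0, 0.5, -0.0]
grip_width: 0.0855
```

```bash
python3 - <<'E'
from h import *
o=monitor.observe();print(o["clock"],o["force"],o["position"],o["tool_rot"],o["grip_width"],o["qpos"])
im=cams.grab_frame("wrist")[:,:,::-1].copy();cv2.imwrite("pics/w7.png",im);crop(im,240,120,160,140,5,"pics/w7a.png")
E
```

```text
9.85 [-0.04216435  0.4670325  -0.02854921] [ 0.34142334 -0.27330701  0.16156334] [-1.57093393e+00 -2.83311494e-04 -2.79157643e+00] 0.08549742545238759 [-0.02212851  0.36416773  0.71036629  2.14148275 -0.34755792  0.74973832
 -1.87744761]
```

View pics/w7.png

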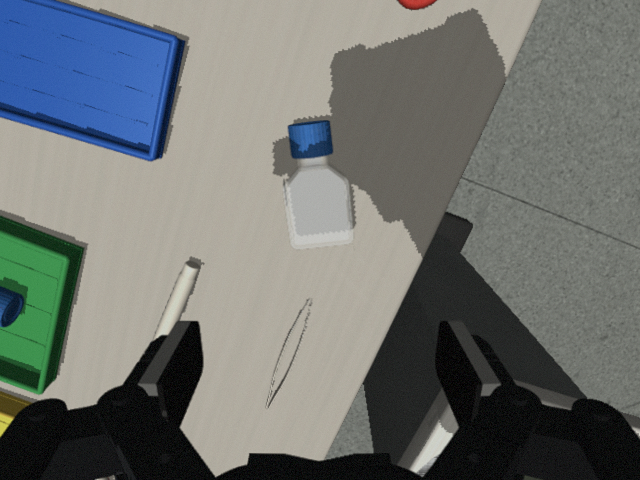

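View pics/w7a.png

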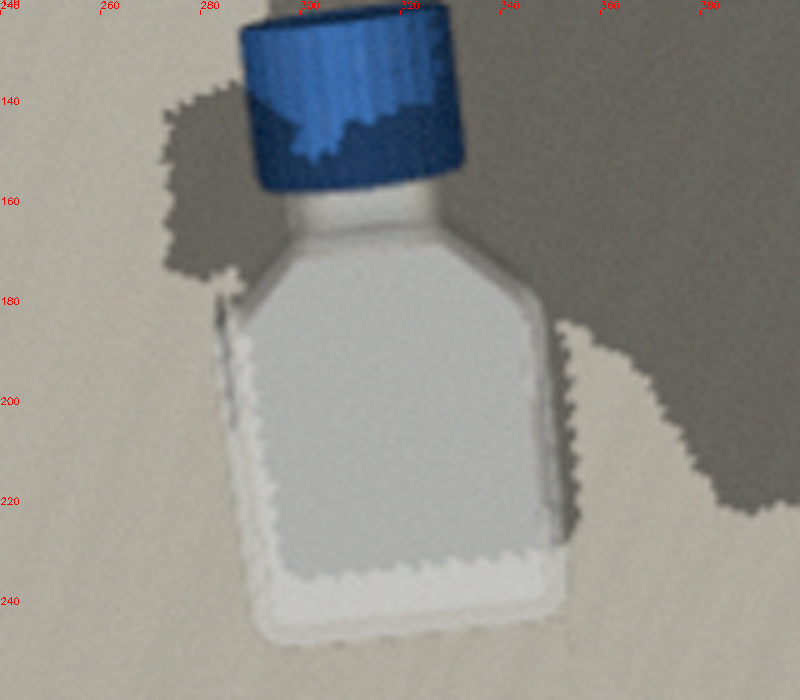

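```bash
python3 - <<'E'
from h import *
np.set_printoptions(precision=4,suppress=True)
W=cams.get_calibration("wrist")
cl,cr=px2z(W,(289,126),.016),px2z(W,(330,121.5),.016)
bl,br=px2z(W,(292,247.5),.024),px2z(W,(352,242),.024)
nl,nr=px2z(W,(300,170),.026),px2z(W,(328,167),.026)
c=(cl+cr)/2;b=(bl+br)/2;d=b-c
print(c,b,np.linalg.norm(d),np.degrees(np.arctan2(d[1],d[0])))
for p,q in((cl,cr),(bl,br),(nl,nr)): e=q-p;print(np.linalg.norm(e),np.degrees(np.arctan2(e[1],e[0])))
l1,l2=px2z(W,(284.5,185),.022),px2z(W,(290,235),.022);e=l2-l1;print("left",np.degrees(np.arctan2(e[1],e[0])))
l1,l2=px2z(W,(348,180),.026),px2z(W,(352,235),.026);e=l2-l1;print("right",np.degrees(np.arctan2(e[1],e[0])))
E
```

```text
[ 0.3703 -0.332   0.016 ] [ 0.3304 -0.2496  0.024 ] 0.09195449857380651 115.80973879963277
0.03016761109170104 -153.93643697326456
0.047057428888940024 -154.43049852687918
0.02057839859986497 -153.8780164007255
left 114.71216333003122
right 115.38617975374595
```

Emit:
send_rows(
  series="0 -0.095 0 -1 40 4 1;0 -0.095 0 -1 80 4 1;0 -0.095 0 -1 120 4 1;0 -0.095 0 -1 145 4 1;0 -0.095 0 -1 160 4 1;0 -0.095 0 -1 175 4 1;0 -0.095 0 -1 185 4 1;0 -0.095 0 -1 189 4 1;0 -0.095 0 -1 189 4 1;0 -0.095 0 -1 189 4 1",
)

```text
clock: 10.73
position: [0.3437, -0.2769, -0.027]
tool_rot: [-1.571, 0.0, -2.698]
force: [0.4, -0.4, -0.5]
grip_width: 0.0854
```

```bash
python3 - <<'E'
from h import *
o=monitor.observe();print(o["clock"],o["force"],o["position"],o["tool_rot"],o["grip_width"],o["qpos"])
im=cams.grab_frame("wrist")[:,:,::-1].copy();cv2.imwrite("pics/w8.png",im)
E
```

```text
10.7333 [ 0.38467917 -0.4419677  -0.51481642] [ 0.3437232  -0.27694386 -0.02702833] [-1.57077312e+00  2.79451375e-05 -2.69794710e+00] 0.0853972277508785 [ 0.32813393  0.70696024  0.28423844  2.22143307 -0.67550041  0.29559934
 -1.49726203]
```

View pics/w8.png

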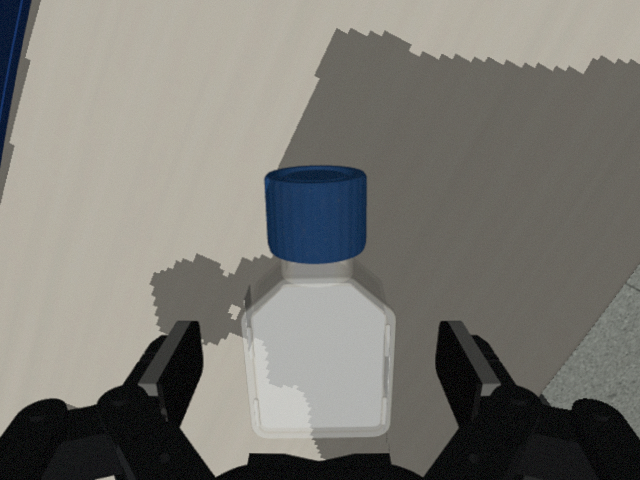

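Emit:
send_rows(
  series="0 0 0 0 0 0 0.4;0 0 0 0 0 0 0.4;0 0 0 0 0 0 0.4;0 0 0 0 0 0 0.4;0 0 0 0 0 0 0.4;0 0 0 0 0 0 0.4;0 0 0 0 -10 0 0.4;0 0 0 0 -30 0 0.4;0 0 0 0 -60 0 0.4;0 0 0 0 -100 0 0.4;0 0 0 0 -135 0 0.4;0 0 0 0 -160 0 0.4;0 0 0 0 -160 0 0.4;0 0 0 0 -160 0 0.4",
  force=45,
)

```text
clock: 11.95
position: [0.3446, -0.2767, 0.1337]
tool_rot: [-1.569, 0.002, -2.697]
force: [0.1, 1.0, -1.6]
grip_width: 0.0471
```

```bash
cat >> h.py <<'E'
def go(x,y,z,yawdeg):
    o=monitor.observe();r=R.from_euler("xyz",o["tool_rot"])
    rt=R.from_euler("xyz",[-np.pi/2,0,np.radians(yawdeg)])
    print("t",o["clock"],"pos",np.round(o["position"],4),"rot",np.round(o["tool_rot"],3),"F",np.round(o["force"],1),"w",o["grip_width"])
    print("turn",np.round((r.inv()*rt).as_rotvec(),3),"shift mm",np.round(1000*r.inv().apply(np.array([x,y,z])-o["position"]),1))
E
python3 - <<'E'
from h import *
print(monitor.observe()["qpos"])
# yellow centre (0.607,0.0925) yaw -2.5 ; flask y -> 177.5 
go(.607-.011,.094,.125,-92.5)
im=cams.grab_frame("wrist")[:,:,::-1].copy();cv2.imwrite("pics/w9.png",im)
E
```

```text
[ 0.02832853  0.4193192   0.6632602   2.1585395  -0.40955236  0.68460334
 -1.72500591]
t 11.95 pos [ 0.3446 -0.2767  0.1337] rot [-1.569e+00  2.000e-03 -2.697e+00] F [ 0.1  1.  -1.6] w 0.04707655536641531
turn [-3.000e-03 -1.083e+00 -1.000e-03] shift mm [-386.4    9.1 -226.5]
```

View pics/w9.png

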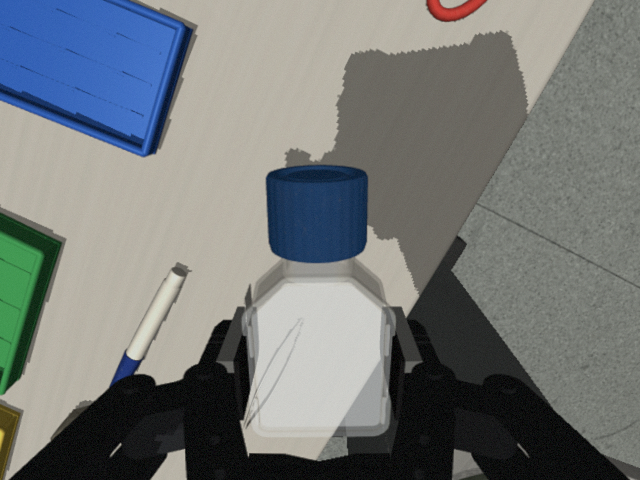

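Emit:
send_rows(
  series="0 -1.083 0 -386 9 -227 0.4;0 -1.083 0 -386 9 -227 0.4;0 -1.083 0 -386 9 -227 0.4;0 -1.083 0 -386 9 -227 0.4;0 -1.083 0 -386 9 -227 0.4;0 -1.083 0 -386 9 -227 0.4;0 -1.083 0 -386 9 -227 0.4;0 -1.083 0 -386 9 -227 0.4;0 -1.083 0 -386 9 -227 0.4;0 -1.083 0 -386 9 -227 0.4;0 -1.083 0 -386 9 -227 0.4;0 -1.083 0 -386 9 -227 0.4;0 -1.083 0 -386 9 -227 0.4;0 -1.083 0 -386 9 -227 0.4;0 -1.083 0 -386 9 -227 0.4;0 -1.083 0 -386 9 -227 0.4",
)

```text
clock: 13.33
position: [0.5945, 0.0927, 0.1235]
tool_rot: [-1.571, -0.0, -1.617]
force: [-0.4, 0.1, -0.7]
grip_width: 0.047
```

```bash
python3 - <<'E'
from h import *
go(.596,.094,-.0225,-92.5)
im=cams.grab_frame("wrist")[:,:,::-1].copy();cv2.imwrite("pics/w10.png",im)
E
```

```text
t 13.3333 pos [0.5945 0.0927 0.1235] rot [-1.571 -0.    -1.617] F [-0.4  0.1 -0.7] w 0.04703072842913815
turn [ 0.001 -0.002  0.   ] shift mm [ -1.4 145.9   1.6]
```

View pics/w10.png

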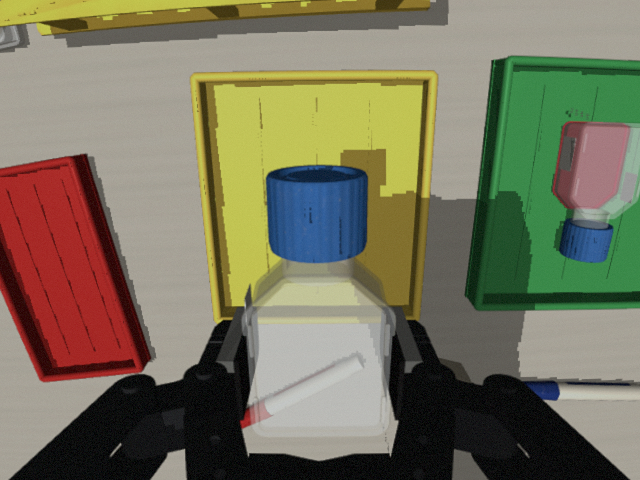

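Emit:
send_rows(
  series="0 0 0 0 40 1 0.4;0 0 0 0 80 1 0.4;0 0 0 0 115 1 0.4;0 0 0 0 132 1 0.4;0 0 0 0 140 1 0.4;0 0 0 0 143 1 0.4;0 0 0 0 146 1 0.4;0 0 0 0 146 1 0.4;0 0 0 0 146 1 0.4;0 0 0 0 146 1 0.85;0 0 0 0 146 1 0.85;0 0 0 0 146 1 0.85;0 0 0 0 146 1 0.85;0 0 0 0 146 1 0.85;0 0 0 0 130 1 0.85;0 0 0 0 90 1 0.85;0 0 0 0 50 1 0.85;0 0 0 0 10 1 0.85;0 0 0 0 -20 1 0.6;0 0 0 0 -20 1 0.6",
)

```text
clock: 15.05
position: [0.5986, 0.094, 0.1498]
tool_rot: [-1.563, 0.002, -1.615]
force: [0.6, -0.8, -0.6]
grip_width: 0.0518
```

```bash
python3 - <<'E'
from h import *
go(.443,.123,.15,-152)
go(.443,.123,.15,-62)
print(monitor.observe()["qpos"])
im=cams.grab_frame("wrist")[:,:,::-1].copy();cv2.imwrite("pics/w11.png",im)
E
```

```text
t 15.05 pos [0.5986 0.094  0.1498] rot [-1.563  0.002 -1.615] F [ 0.6 -0.8 -0.6] w 0.051787412933542165
turn [-0.006  1.037 -0.006] shift mm [ -22.    -1.3 -156.8]
t 15.05 pos [0.5986 0.094  0.1498] rot [-1.563  0.002 -1.615] F [ 0.6 -0.8 -0.6] w 0.051787412933542165
turn [-0.008 -0.533 -0.   ] shift mm [ -22.    -1.3 -156.8]
[-0.48921775  0.57486065  0.34559316  1.72689276 -0.2433415   0.87384865
 -1.65465648]
```

View pics/w11.png

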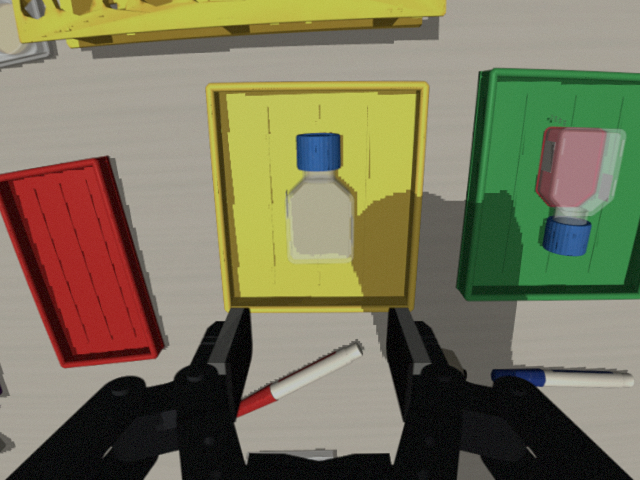

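Emit:
send_rows(
  series="0 -2.112 0 -22 0 -156 0.6;0 -2.112 0 -22 0 -156 0.6;0 -2.112 0 -22 0 -156 0.6;0 -2.112 0 -22 0 -156 0.6;0 -2.112 0 -22 0 -156 0.6;0 -2.112 0 -22 0 -156 0.6;0 -2.112 0 -22 0 -156 0.6;0 -2.112 0 -22 0 -156 0.6;0 -2.112 0 -22 0 -156 0.6;0 -2.112 0 -22 0 -156 0.6;0 -2.112 0 -22 0 -156 0.6;0 -2.112 0 -22 0 -156 0.6;0 -2.112 0 -22 0 -156 0.6;0 -2.112 0 -22 0 -156 0.6;0 -2.112 0 -22 0 -156 0.6;0 -2.112 0 -22 0 -156 0.6;0 -2.112 0 -22 0 -156 0.6;0 -2.112 0 -22 0 -156 0.6;0 -2.112 0 -22 0 -156 0.6;0 -2.112 0 -22 0 -156 0.6",
)

```text
clock: 16.77
position: [0.4408, 0.1225, 0.1433]
tool_rot: [-1.571, 0.001, 0.493]
force: [0.7, 0.2, 0.4]
grip_width: 0.0512
```

```bash
python3 - <<'E'
from h import *
go(.443,.123,-.025,28.5)
print(monitor.observe()["qpos"])
im=cams.grab_frame("wrist")[:,:,::-1].copy();cv2.imwrite("pics/w12.png",im)
E
```

```text
t 16.7667 pos [0.4408 0.1225 0.1433] rot [-1.571e+00  1.000e-03  4.930e-01] F [0.7 0.2 0.4] w 0.051150644407285964
turn [-0.    -0.005 -0.001] shift mm [  2.3 168.3  -0.7]
[-2.62313535e-01  3.52331438e-01 -1.71273608e-01  2.08026638e+00
  8.93884970e-02  7.16386974e-01  1.94333788e-03]
```

View pics/w12.png

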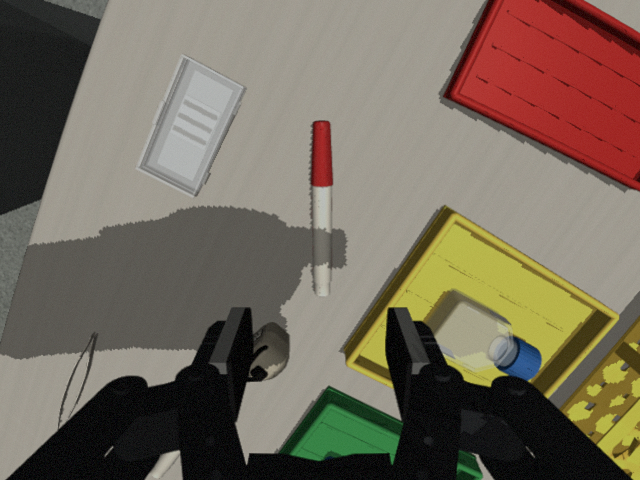

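```bash
python3 - <<'E'
from h import *
np.set_printoptions(precision=4,suppress=True)
W=cams.get_calibration("wrist")
a,b=px2z(W,(321,121),.008),px2z(W,(322.5,295.5),.008);d=a-b
m=(a+b)/2;an=np.degrees(np.arctan2(d[1],d[0]));print(a,b,m,np.linalg.norm(d),an)
go(m[0],m[1],-.022,an-90)
E
```

```text
[0.4104 0.1826 0.008 ] [0.4763 0.0629 0.008 ] [0.4433 0.1227 0.008 ] 0.13658988530335217 118.85156563592686
t 16.8167 pos [0.4409 0.1226 0.1434] rot [-1.571  0.001  0.494] F [ 0.2 -0.4  0.1] w 0.05130061952489516
turn [-0.    -0.01  -0.001] shift mm [  2.3 165.4  -1.1]
```

Emit:
send_rows(
  series="0 -0.01 0 2 40 -1 0.4;0 -0.01 0 2 80 -1 0.4;0 -0.01 0 2 120 -1 0.4;0 -0.01 0 2 140 -1 0.4;0 -0.01 0 2 152 -1 0.4;0 -0.01 0 2 160 -1 0.4;0 -0.01 0 2 164 -1 0.4;0 -0.01 0 2 165 -1 0.35;0 -0.01 0 2 165 -1 0.35;0 -0.01 0 2 165 -1 0.35",
)

```text
clock: 17.65
position: [0.4438, 0.1229, -0.0205]
tool_rot: [-1.571, -0.001, 0.506]
force: [-0.0, -0.3, 0.0]
grip_width: 0.0301
```

```bash
python3 - <<'E'
from h import *
np.set_printoptions(precision=1,suppress=True)
go(.4433,.1227,-.025,28.9)
p=monitor.observe()["position"]
W=cams.get_calibration("wrist");C=cams.get_calibration("scene");S=cams.get_calibration("side")
im=cams.grab_frame("wrist")[:,:,::-1].copy();crop(im,200,200,230,230,3,"pics/w13.png")
im=cams.grab_frame("side")[:,:,::-1].copy();crop(im,290,215,60,55,10,"pics/s13.png")
r=R.from_euler("xyz",monitor.observe()["tool_rot"])
for dz in(.02,.025,.03,.035):
  print(dz,proj(W,p+r.apply([[-.015,-dz,.011],[.015,-dz,.011]])).tolist())
E
```

```text
t 17.65 pos [ 0.4  0.1 -0. ] rot [-1.6 -0.   0.5] F [-0.  -0.3  0. ] w 0.030127032960526334
turn [0. 0. 0.] shift mm [-0.5  4.5  0.1]
0.02 [[280.69846865549573, 291.196113825005], [356.7795926927837, 291.15388988607515]]
0.025 [[279.57713417881735, 296.9938393722891], [357.8938468688657, 296.95059484219513]]
0.03 [[278.3890957576575, 303.1407095685895], [359.0743901730648, 303.09640309537076]]
0.035 [[277.128343002419, 309.6686235164412], [360.32719636356563, 309.62321249370063]]
```

View pics/w13.png

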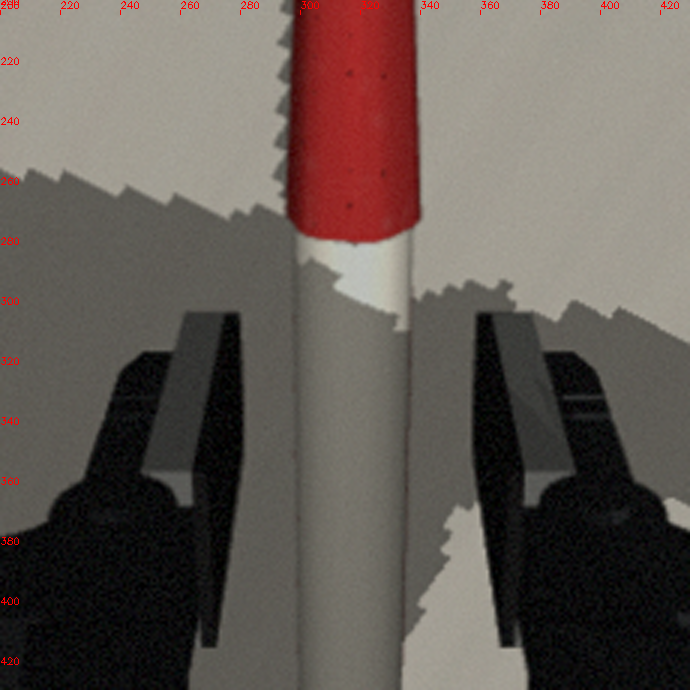

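View pics/s13.png

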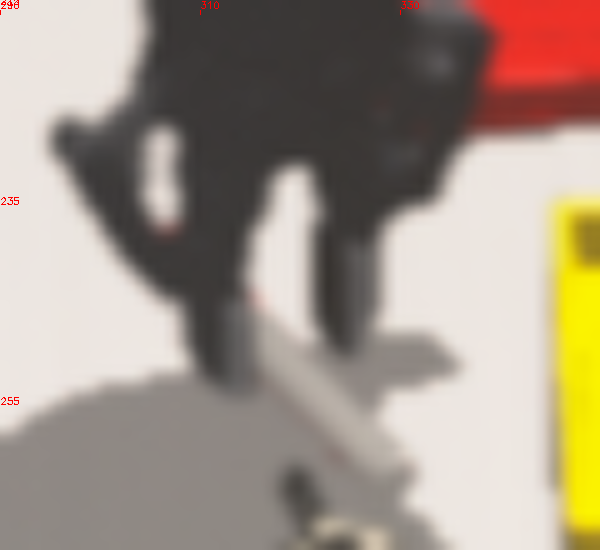

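Emit:
send_rows(
  series="0 0 0 0 3 0 0.35;0 0 0 0 5 0 0.35;0 0 0 0 5 0 0.35;0 0 0 0 5 0 0;0 0 0 0 5 0 0;0 0 0 0 5 0 0;0 0 0 0 5 0 0;0 0 0 0 5 0 0;0 0 0 0 5 0 0",
  force=30,
)

```text
clock: 18.5
position: [0.4434, 0.1228, -0.0262]
tool_rot: [-1.571, -0.0, 0.507]
force: [-0.3, -0.3, 5.3]
grip_width: 0.0141
```

Emit:
send_rows(
  series="0 0 0 0 -10 0 0;0 0 0 0 -40 0 0;0 0 0 0 -80 0 0;0 0 0 0 -110 0 0;0 0 0 0 -120 0 0;0 0 0 0 -120 0 0;0 0 0 0 -120 0 0",
)

```text
clock: 19.08
position: [0.4434, 0.1227, 0.0941]
tool_rot: [-1.571, -0.001, 0.507]
force: [0.3, -0.5, -0.6]
grip_width: 0.0143
```

```bash
python3 - <<'E'
from h import *
go(.5605,.290,.10,95.4)
im=cams.grab_frame("wrist")[:,:,::-1].copy();cv2.imwrite("pics/w14.png",im)
E
```

```text
t 19.0833 pos [0.4434 0.1227 0.0941] rot [-1.571e+00 -1.000e-03  5.070e-01] F [ 0.3 -0.5 -0.6] w 0.01428508552531372
turn [ 1.000e-03 -1.158e+00  1.000e-03] shift mm [183.6  -5.7  89.5]
```

View pics/w14.png

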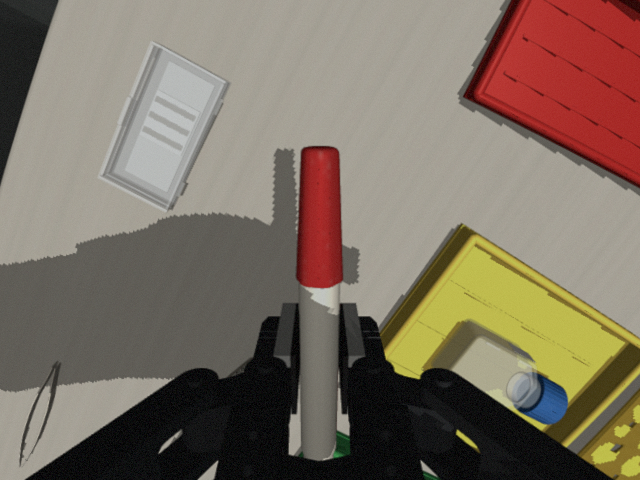

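Emit:
send_rows(
  series="0 -1.158 0 184 -6 90 0;0 -1.158 0 184 -6 90 0;0 -1.158 0 184 -6 90 0;0 -1.158 0 184 -6 90 0;0 -1.158 0 184 -6 90 0;0 -1.158 0 184 -6 90 0;0 -1.158 0 184 -6 90 0;0 -1.158 0 184 -6 90 0;0 -1.158 0 184 -6 90 0;0 -1.158 0 184 -6 90 0;0 -1.158 0 184 -6 90 0;0 -1.158 0 184 -6 90 0;0 -1.158 0 184 -6 90 0",
)

```text
clock: 20.22
position: [0.56, 0.2907, 0.0988]
tool_rot: [-1.569, 0.0, 1.663]
force: [0.2, -0.4, 0.6]
grip_width: 0.0143
```

```bash
python3 - <<'E'
from h import *
go(.5605,.290,-.021,95.4)
print(monitor.observe()["qpos"])
im=cams.grab_frame("wrist")[:,:,::-1].copy();cv2.imwrite("pics/w15.png",im)
E
```

```text
t 20.2167 pos [0.56   0.2907 0.0988] rot [-1.569  0.     1.663] F [ 0.2 -0.4  0.6] w 0.014279134214173685
turn [-0.001 -0.002 -0.   ] shift mm [ -0.7 119.8  -0.6]
[-0.27413597  0.68737529 -0.45324293  1.65362203  0.36603753  0.88737036
  0.79122155]
```

View pics/w15.png

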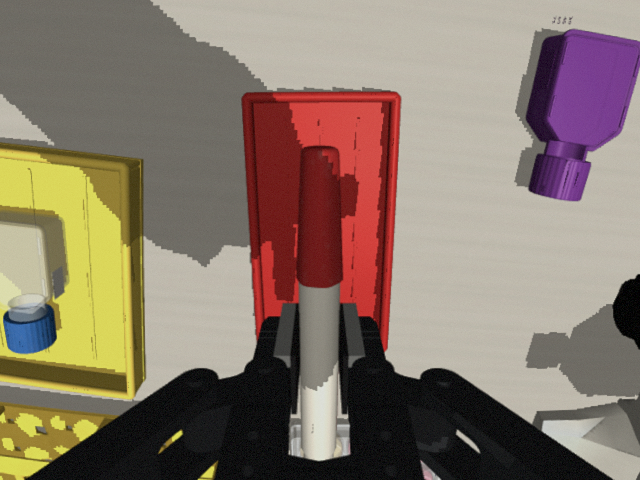

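```bash
python3 - <<'E'
from h import *
np.set_printoptions(precision=4,suppress=True)
W=cams.get_calibration("wrist")
a,b=px2z(W,(243,94.5),.018),px2z(W,(400.5,94.5),.018);d=b-a;n=d/np.linalg.norm(d)
print(a,b,np.linalg.norm(d));yaw=np.arctan2(-n[0],n[1]);print(np.degrees(yaw),"c",(a+b)/2+.086*np.array([np.cos(yaw),np.sin(yaw),0]), -np.sin(yaw))
E
```

```text
[0.4793 0.2395 0.018 ] [0.471  0.3291 0.018 ] 0.08992791765951846
5.307232157234867 c [0.5608 0.2923 0.018 ] -0.09249627201635738
```

Emit:
send_rows(
  series="0 0 0 1 40 0 0;0 0 0 1 75 0 0;0 0 0 1 97 0 0;0 0 0 1 108 0 0;0 0 0 1 115 0 0;0 0 0 1 118 0 0;0 0 0 1 120 0 0;0 0 0 1 120 0 0;0 0 0 1 120 0 0;0 0 0 1 120 0 0.35;0 0 0 1 120 0 0.35;0 0 0 1 120 0 0.35;0 0 0 1 120 0 0.35;0 0 0 1 110 0 0.35;0 0 0 1 80 0 0.35;0 0 0 1 40 0 0.35;0 0 0 1 0 0 0.4;0 0 0 1 -20 0 0.5;0 0 0 1 -20 0 0.5",
)

```text
clock: 21.85
position: [0.5623, 0.2931, 0.1256]
tool_rot: [-1.577, -0.003, 1.665]
force: [0.3, -0.0, -1.1]
grip_width: 0.0429
```

```bash
python3 - <<'E'
from h import *
go(.4325,-.1205,.13,-6)
print(monitor.observe()["qpos"])
im=cams.grab_frame("wrist")[:,:,::-1].copy();cv2.imwrite("pics/w16.png",im)
E
```

```text
t 21.85 pos [0.5623 0.2931 0.1256] rot [-1.577 -0.003  1.665] F [ 0.3 -0.  -1.1] w 0.04285785972562504
turn [0.002 1.769 0.008] shift mm [-399.6   -6.7  168. ]
[-0.26618863  0.65556552 -0.46773526  1.63495769  0.35172831  0.92820555
  0.80318219]
```

View pics/w16.png

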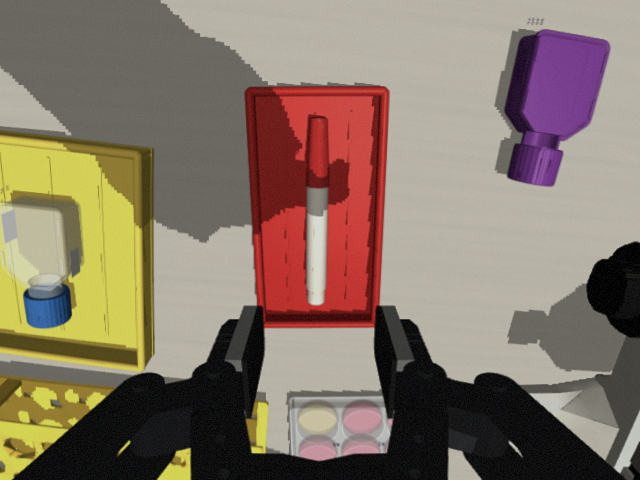

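Emit:
send_rows(
  series="0 1.769 0 -400 -5 168 0.5;0 1.769 0 -400 -5 168 0.5;0 1.769 0 -400 -5 168 0.5;0 1.769 0 -400 -5 168 0.5;0 1.769 0 -400 -5 168 0.5;0 1.769 0 -400 -5 168 0.5;0 1.769 0 -400 -5 168 0.5;0 1.769 0 -400 -5 168 0.5;0 1.769 0 -400 -5 168 0.5;0 1.769 0 -400 -5 168 0.5;0 1.769 0 -400 -5 168 0.5;0 1.769 0 -400 -5 168 0.5;0 1.769 0 -400 -5 168 0.5;0 1.769 0 -400 -5 168 0.5;0 1.769 0 -400 -5 168 0.5;0 1.769 0 -400 -5 168 0.5;0 1.769 0 -400 -5 168 0.5",
)

```text
clock: 23.32
position: [0.4305, -0.122, 0.1246]
tool_rot: [-1.571, 0.001, -0.1]
force: [-0.1, -0.4, 0.5]
grip_width: 0.0427
```

```bash
python3 - <<'E'
from h import *
go(.4325,-.1205,-.0205,-6)
print(monitor.observe()["qpos"])
im=cams.grab_frame("wrist")[:,:,::-1].copy();cv2.imwrite("pics/w17.png",im)
E
```

```text
t 23.3167 pos [ 0.4305 -0.122   0.1246] rot [-1.571e+00  1.000e-03 -1.000e-01] F [-0.1 -0.4  0.5] w 0.042747050436582876
turn [-0.     0.005 -0.001] shift mm [  1.9 145.1   1.7]
[ 0.15854795  0.36704003 -0.01856204  2.12682041  0.01103035  0.64834778
  0.03289719]
```

View pics/w17.png

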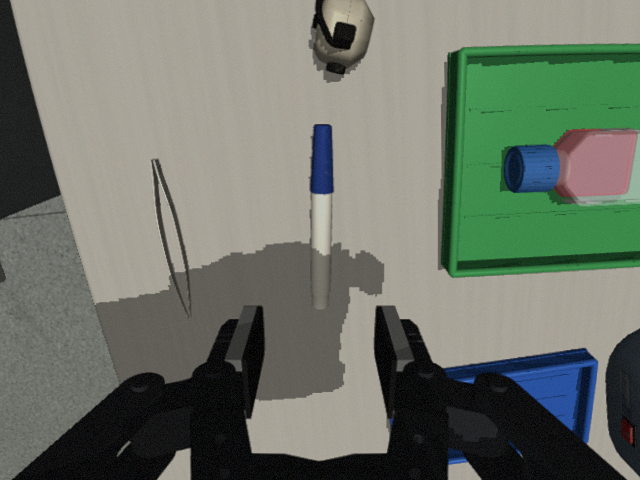

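```bash
python3 - <<'E'
from h import *
np.set_printoptions(precision=4,suppress=True)
W=cams.get_calibration("wrist")
a,b=px2z(W,(322,124),.008),px2z(W,(319.7,307.5),.008);d=a-b
m=(a+b)/2;an=np.degrees(np.arctan2(d[1],d[0]));print(a,b,m,np.linalg.norm(d),an)
go(m[0],m[1],-.0205,an-90)
E
```

```text
[ 0.4394 -0.0562  0.008 ] [ 0.4243 -0.1918  0.008 ] [ 0.4318 -0.124   0.008 ] 0.1364365250400495 83.63198259066515
t 23.3667 pos [ 0.4306 -0.1221  0.1246] rot [-1.571  0.    -0.1  ] F [0.2 0.8 0.4] w 0.04308497639924329
turn [-0.     0.011 -0.   ] shift mm [  1.5 145.1  -1.8]
```

Emit:
send_rows(
  series="0 0.011 0 1 40 -2 0.4;0 0.011 0 1 80 -2 0.4;0 0.011 0 1 110 -2 0.4;0 0.011 0 1 125 -2 0.35;0 0.011 0 1 137 -2 0.35;0 0.011 0 1 145 -2 0.35;0 0.011 0 1 149 -2 0.35;0 0.011 0 1 150 -2 0.35;0 0.011 0 1 150 -2 0.35;0 0.011 0 1 150 -2 0;0 0.011 0 1 150 -2 0;0 0.011 0 1 150 -2 0;0 0.011 0 1 150 -2 0;0 0.011 0 1 150 -2 0;0 0.011 0 1 150 -2 0",
  force=30,
)

```text
clock: 24.62
position: [0.4319, -0.1244, -0.0245]
tool_rot: [-1.571, -0.001, -0.115]
force: [0.5, 0.6, 5.1]
grip_width: 0.0141
```

Emit:
send_rows(
  series="0 0 0 0 -10 0 0;0 0 0 0 -40 0 0;0 0 0 0 -80 0 0;0 0 0 0 -110 0 0;0 0 0 0 -120 0 0;0 0 0 0 -120 0 0;0 0 0 0 -120 0 0",
)

```text
clock: 25.2
position: [0.4318, -0.1244, 0.0957]
tool_rot: [-1.571, -0.002, -0.115]
force: [-0.2, 0.2, -1.2]
grip_width: 0.0143
```

```bash
python3 - <<'E'
from h import *
go(.5605,-.307,.10,-86.1)
im=cams.grab_frame("wrist")[:,:,::-1].copy();cv2.imwrite("pics/w18.png",im)
E
```

```text
t 25.2 pos [ 0.4318 -0.1244  0.0957] rot [-1.571 -0.002 -0.115] F [-0.2  0.2 -1.2] w 0.014254600519360292
turn [-1.000e-03  1.388e+00  2.000e-03] shift mm [ 148.8   -3.9 -166.6]
```

View pics/w18.png

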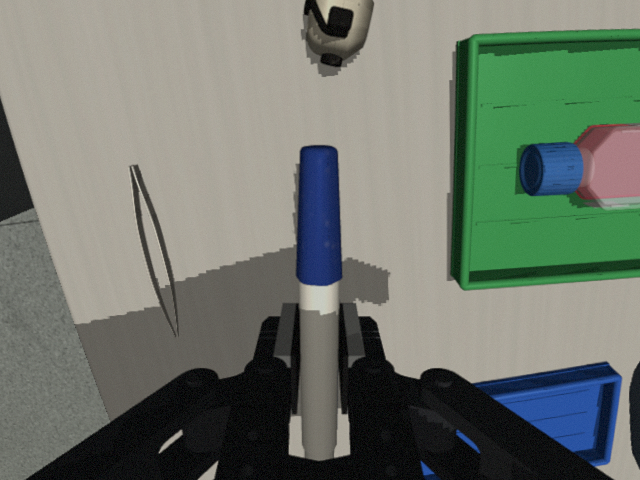

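Emit:
send_rows(
  series="0 -1.754 0 149 -6 -167 0;0 -1.754 0 149 -6 -167 0;0 -1.754 0 149 -6 -167 0;0 -1.754 0 149 -6 -167 0;0 -1.754 0 149 -6 -167 0;0 -1.754 0 149 -6 -167 0;0 -1.754 0 149 -6 -167 0;0 -1.754 0 149 -6 -167 0;0 -1.754 0 149 -6 -167 0;0 -1.754 0 149 -6 -167 0;0 -1.754 0 149 -6 -167 0;0 -1.754 0 149 -6 -167 0;0 -1.754 0 149 -6 -167 0;0 -1.754 0 149 -6 -167 0;0 -1.754 0 149 -6 -167 0;0 -1.754 0 149 -6 -167 0;0 -1.754 0 149 -6 -167 0;0 -1.754 0 149 -6 -167 0",
)

```text
clock: 26.75
position: [0.5602, -0.3071, 0.1003]
tool_rot: [-1.57, -0.0, 1.636]
force: [-0.4, 0.5, -0.6]
grip_width: 0.0141
```

```bash
python3 - <<'E'
from h import *
go(.5605,-.307,-.020,93.9)
print(monitor.observe()["qpos"])
im=cams.grab_frame("wrist")[:,:,::-1].copy();cv2.imwrite("pics/w19.png",im)
E
```

```text
t 26.75 pos [ 0.5602 -0.3071  0.1003] rot [-1.57  -0.     1.636] F [-0.4  0.5 -0.6] w 0.014115718429543683
turn [-0.001 -0.003  0.   ] shift mm [ 1.000e-01  1.203e+02 -4.000e-01]
[ 0.70601466  0.69672188 -0.4562421   1.63069997  0.36866149  0.90149436
  1.74651001]
```

View pics/w19.png

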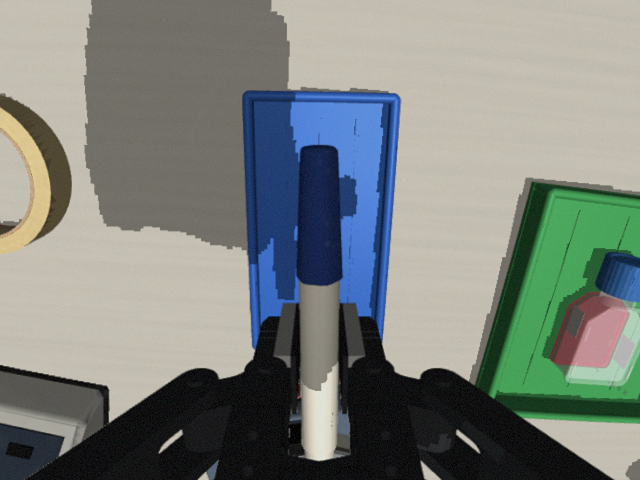

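Emit:
send_rows(
  series="0 0 0 0 40 0 0;0 0 0 0 75 0 0;0 0 0 0 97 0 0;0 0 0 0 108 0 0;0 0 0 0 115 0 0;0 0 0 0 118 0 0;0 0 0 0 120 0 0;0 0 0 0 120 0 0;0 0 0 0 120 0 0;0 0 0 0 120 0 0.35;0 0 0 0 120 0 0.35;0 0 0 0 120 0 0.35;0 0 0 0 120 0 0.35;0 0 0 0 110 0 0.35;0 0 0 0 80 0 0.35;0 0 0 0 40 0 0.35;0 0 0 0 0 0 0.4;0 0 0 0 -40 0 0.5;0 0 0 0 -60 0 0.5;0 0 0 0 -60 0 0.5",
)

```text
clock: 28.47
position: [0.5624, -0.3081, 0.1668]
tool_rot: [-1.577, 0.004, 1.639]
force: [0.2, 0.1, 0.0]
grip_width: 0.0425
```

```bash
python3 - <<'E'
from h import *
go(.56,-.307,.16,93.9)
for n in("wrist","side","scene"):
    im=cams.grab_frame(n)[:,:,::-1].copy();cv2.imwrite(f"pics/{n}20.png",im)
E
```

```text
t 28.4667 pos [ 0.5624 -0.3081  0.1668] rot [-1.577  0.004  1.639] F [0.2 0.1 0. ] w 0.04251997434456877
turn [ 0.006 -0.    -0.004] shift mm [1.3 6.8 2.4]
```

View pics/wrist20.png

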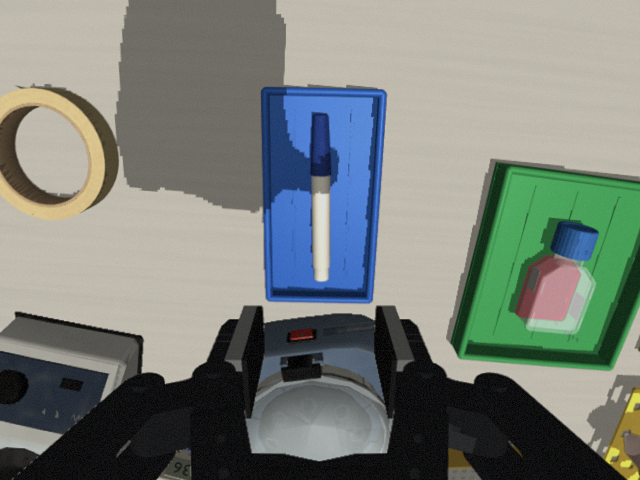

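View pics/side20.png

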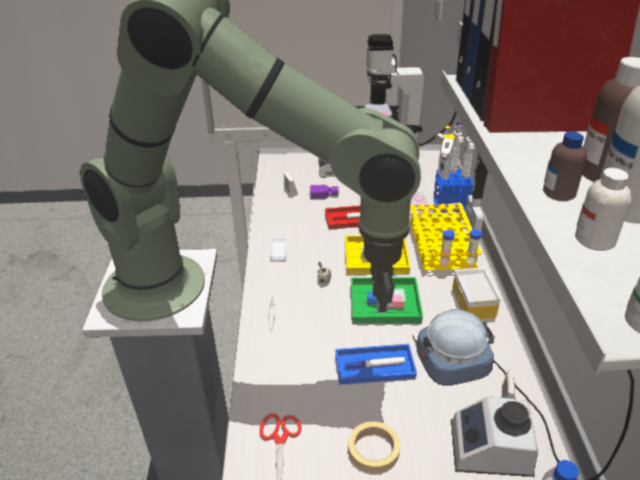

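View pics/scene20.png

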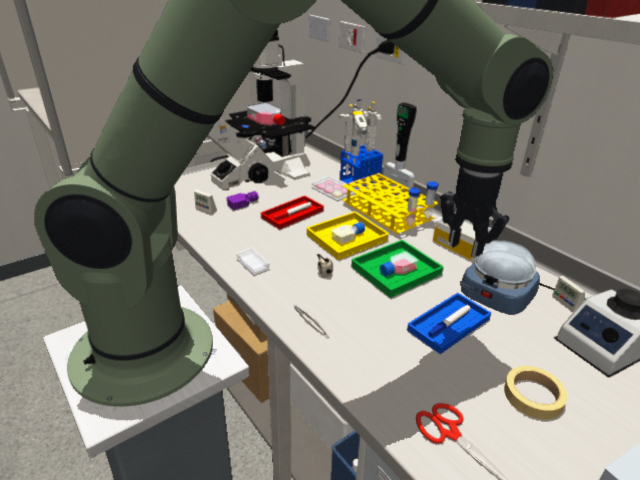

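Emit:
send_rows(
  series="0 0 0 0 0 0 0.5;0 0 0 0 0 0 0.5;0 0 0 0 0 0 0.5;0 0 0 0 0 0 0.5",
)

```text
clock: 28.95
position: [0.5601, -0.3071, 0.1601]
tool_rot: [-1.57, -0.001, 1.639]
force: [0.1, 0.3, -0.6]
grip_width: 0.0428
```

```bash
python3 - <<'E'
from h import *
np.set_printoptions(precision=4,suppress=True)
C=cams.get_calibration("scene");o=monitor.observe();print(o["clock"],o["force"],np.abs(o["qd"]).max())
W=cams.get_calibration("wrist")
a,b=px2z(W,(320,113),.012),px2z(W,(321,281),.012);print("blue marker",(a+b)/2,np.linalg.norm(a-b))
a=cv2.imread("pics/scene0.png")[:,:,:].astype(int);b=cv2.imread("pics/scene20.png").astype(int)
for n,(x,y,w,h) in {"counter":(314,250,22,30),"timer":(192,188,26,28)}.items(): print(n,np.abs(a-b)[y:y+h,x:x+w].mean())
print(bot.job_done())
E
```

```text
28.95 [ 0.1419  0.2664 -0.627 ] 0.0036842678764658753
blue marker [ 0.555  -0.3063  0.012 ] 0.13452064763816304
counter 6.897474747474748
timer 5.795329670329671
the job is handed in; nothing more can be done
None
```

All four things are in their trays and the job was handed in at about 29 s. The pink flask lies flat in green, the empty flask flat in yellow, the red marker in red and the blue marker in blue.

- **First pink grasp missed:** the fingers closed above the flask without touching it. All three cameras showed the fingertips about 30 mm behind the reported TCP at that opening, whereas the spec puts them 11 mm ahead of it. I corrected for this from the images by commanding TCP heights of about -25 mm. Every later grasp held: the flasks gripped at about 47 mm and the markers at about 14 mm.
- **Closing force:** each time I closed on something near the bench I read 5–7 N upward on the wrist, except on the empty flask, where I took no reading. It disappeared on lifting.
- **Last checks:**
  - The side and scene pictures after the last placing showed each thing lying in its own tray.
  - I measured only the blue marker's final position, about 5 mm from its tray's centre. The other three I judged by eye in the pictures taken just after each placing.
  - The counter and timer looked unmoved. Their image patches differed by only about 6–7 grey levels from the start.
  - The arm was at rest and clear of everything, reading under 1 N.

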